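# Set the air blower on a bone sample

### The job

Slide the round dish with the bone fragment along the bench, without lifting or tipping it, until it stands wholly inside the black ring in front of the air nozzle. Then take the crank handle of the hand wheel, close the valve (clockwise) until it comes up against its stop, back it off exactly two full turns, and finish there still holding the handle between the fingers. Leave the other things on the bench alone.

Things in the scene. Friction and masses are not known exactly. Their poses are not given: they have to be found in the camera images.
- dish: Round open white plastic dish, 96 mm across at the rim, 90 mm at the foot, 35 mm tall, wall 4 mm, about 0.2 kg, with a small brown bone fragment fixed inside. Loose on the bench; slides easily (1 to 2 N). Origin at the centre of its underside.
- spot (a point): Centre, on the bench, of a flat black ring marked on the bench in front of the air nozzle: 130 mm inner diameter, 140 mm outer. The dish stands wholly inside when its centre is within 17 mm of this point. The nozzle (tip 50 mm high) ends 75 mm from this point, on the side towards the valve.
- station: Air valve station, screwed to the bench: a 130 x 120 mm plate with an upright brass valve under a horizontal hand wheel. Origin under the valve axis at bench height; its own y axis points from the valve along the outlet pipe and nozzle to the ring, whose centre is 220 mm away. A small gauge lies on its x side. Apart from wheel and handle nothing on it is higher than 60 mm outside the wheel's hub.
- wheel_centre (a point): Centre of the hand wheel on its vertical axis, 84 mm above the bench, in the mid plane of the rim. Steel wheel, 112 mm over all, rim 12 mm thick (top of the rim at 90 mm), three spokes; the hub is no higher than the rim.
- handle_grip (a point): Middle of the upright black crank handle on the rim of the wheel, 117 mm above the bench, on the handle's own axis. The handle is a plain round post 20 mm thick, 46 mm tall (from 91 to 137 mm above the bench), 50 mm from the wheel's axis, and spins freely on its own pin, so a gripper can lead it round in circles without turning itself.
- handle: The same crank handle; origin at its foot on its axis, 91 mm above the bench. It spins freely on its pin, so its orientation means nothing.
- wheel (a joint): Angle of the hand wheel in rad: 0 = closed, hard against the stop; it grows as the wheel turns counter-clockwise seen from above (opening), to 25.1 (four turns) fully open. Two turns are 12.57. Friction 0.12 N m (about 2.5 N at the handle); it stays where it is left. At the start it is 0.3 to 1.4 turns open.
- femur: Bystander: long brown bone, 240 mm long, up to 60 mm wide at the ends, lying on the far side of the bench; origin under its middle.
- sample_box: Bystander: small open white box, 80 x 60 mm, 45 mm tall; origin at the centre of its underside.
- jar: Bystander: brown glass jar with black cap, 56 mm across, 80 mm tall; origin at the centre of its underside.
Things that resemble listed ones, but are neither listed nor needed, are in the scene too. What is shaped like the dish but blue or yellow is not meant.

How it is judged:
By the outcome, as a careful person would: the job done as asked, in the order asked, and still so for the second after the job is handed in, while the arm keeps its last pose, push and grip.
It also fails if it takes over 72 s, if anything falls off the work surface, if the arm or the gripper's body presses on something with over 40 N, if the wrist force passes 120 N, or if a joint passes its speed limit or range.

### The arm

A 6-joint arm with a two-finger parallel gripper is mounted at the origin on the work surface. World frame = base frame: x ahead of the robot, y to its left, z up, the work surface at z = 0. Lengths are in m, angles in rad, forces in N, time in s.
With the tool pointing down it reaches from about 0.325 to 0.9 m from the base axis. Payload 3.5 kg.
Tool frame: the origin (TCP) lies at the very end of the fingers, on their centre line; the grasp point (between the pads) lies 19 mm behind it; z points along the fingers, x is the direction in which the jaws open and shut, and the axes are right-handed (so a half turn about z gives the same grasp; the last joint's range is limited). The gripper opens to 85 mm and grips with 20 to 120 N. Pads are 22 mm wide; open, the fingers measure 114 mm over their backs; the gripper's body (76 mm by 85 mm) begins 54 mm behind the grasp point. The pads swing forward as they close: fully open they stand 13 mm farther back than shut.
Start: joints at [-1.362, 0.276, -0.026, 1.268, 0, 1.467], TCP at [0.192, -0.595, 0.202] pointing down, gripper open.
Joint ranges: [-3.12, 3.12], [-0.85, 1.88], [-1.08, 1.24], [-1.95, 2.15], [-1.57, 1.53], [-3.14, 3.14]. Speed limits (rad/s): [2.57, 2.57, 3.14, 3.14, 3.14, 3.14].

### API

Orientations are given as a unit quaternion [w, x, y, z].
In Python, from cell import manip gives the robot as it stands.
- The arm moves only by the tool jog_arm, never from a script. Its argument "deltas" is a list of rows, each an object of numbers: "claw": the gripper command: -1 is shut, 1 is fully open, values between are in proportion; "x", "y", "z": the shift along the tool's x, y, z in units of 0.2 m (1.0 is 0.2 m); "ax", "ay", "az": the turn, a rotation vector about the tool's x, y, z in units of 0.1 rad (1.0 is 0.1 rad). A call has exactly 8 rows; each row shifts and turns the commanded pose from where the row before left it, along the tool's axes as they then stand; what a row does not reach is not made up. A row lasts 1/12 s, in which the tool goes at most 41.7 mm and 7.16 degrees, less where a joint would pass 70% of its speed; a pose out of reach is approached as far as the arm can. A call with a number of a shift or a turn outside -1 to 1 is refused whole. A call with a gripper value outside its range is refused whole. The fingers move at their own pace and stop on an object; the grip force is fixed at half the most. Time passes only in rows, so rows that do not move let the fingers close, or fill a call up. It gives the time, the measured TCP pose, the force and the opening at its end, in the units of the state.
- manip.state(): the state, without advancing time (a new reading comes with each control period).
- manip.camera(name): name is "side" or "top" or "wrist"; returns the picture (400x640x3 uint8, red, green, blue); there is no depth.
- manip.calibration(name): a dict with "vfov" (degrees; the focal length in pixels is half the picture's height over the tangent of half this angle, whatever the lens; pixels are square), "cx", "cy" (the principal point, pixels), "pose" (4x4, takes a point from camera to world coordinates); the wrist camera has in their place "tool_from_camera" (4x4, takes a point from camera to tool coordinates, whose origin is the TCP and whose axes are the tool frame's). Camera axes: x right, y down, z forward; pixel columns grow to the right and rows downward; lengths in m; the calibration is good to about 2 mm. The wrist camera is an equidistant fisheye: a pixel r from the principal point sees the ray r / f radians off the axis. A picture is of the moment at which its call begins: read the wrist's pose just before it. calibration takes no time and is no camera call.
- manip.job_done(): hands the job in, once; it reports no verdict.
The state is a dict: "clock": time; "q": joint angles; "qd": joint speeds; "joint_torque": joint torques, N m; "eef_pos": TCP position; "orientation": TCP orientation; "contact_force": force on the tool from outside, world axes, zero at the start; "torque": the same for the moment, N m; "width": finger opening in m.
Only numpy, scipy, OpenCV 4.12 (cv2) and the standard library are available. Lean on these libraries where they do the work, as an engineer would, in place of code of your own. Each camera call takes 0.05 s, during which the arm holds its last target.

## Working session

There is one attempt and no reset: what is moved stays moved. The work goes in short steps, Python scripts to look and compute and a tool call to move; the robot and the scene stay as the last step left them, time stands still between calls to the robot, and variables do not carry over. Pictures are saved under pics/ and viewed, and the job is handed in when it is done.

Besides the shell and the picture viewer there is one more tool, called as name(argument=value, ...) on one line, values as JSON. jog_arm: Moves the arm, as the interface text tells. Shifts and turns lie within -1 to 1; 1 stands for 0.2 m of shift or 0.1 rad of turn. Its arguments: {"type":"object","properties":{"deltas":{"type":"array","items":{"type":"object","properties":{"claw":{"type":"number"},"x":{"type":"number"},"y":{"type":"number"},"z":{"type":"number"},"ax":{"type":"number"},"ay":{"type":"number"},"az":{"type":"number"}}}}},"required":["deltas"]}

```bash
ls; mkdir -p pics
python3 - <<'E'
from cell import manip
import cv2
print(manip.state())
for n in ["side","top","wrist"]:
    c=manip.calibration(n); print(n,c)
    cv2.imwrite(f"pics/{n}0.png",manip.camera(n)[:,:,::-1])
E
```

```text
pics
{'clock': 0.0, 'q': array([-1.36241798e+00,  2.77135310e-01, -2.79070871e-02,  1.26799068e+00,
       -2.34767956e-05,  1.46740932e+00]), 'qd': array([ 0.00176124,  0.00177706, -0.00042914,  0.00169418,  0.00051796,
        0.00021692]), 'joint_torque': array([-9.05696343e-04, -4.45505226e+01,  2.95205337e+01,  1.63566327e-02,
       -2.81884631e-04, -4.70076351e-07]), 'eef_pos': array([ 0.19152577, -0.59403495,  0.20074599]), 'orientation': array([-7.39502758e-04,  8.08312364e-01, -5.88752811e-01, -8.39070725e-04]), 'contact_force': array([-0.51559329,  0.12565781, -0.33640808]), 'torque': array([ 0.01658842,  0.00551332, -0.01296382]), 'width': 0.0854889311064006}
side {'vfov': 50.14568425410039, 'cx': 320.70678653401654, 'cy': 197.56388716751897, 'pose': array([[-0.99304307, -0.08068054,  0.08576782,  0.40878001],
       [-0.11695633,  0.76032923, -0.6389215 ,  0.85173849],
       [-0.01366325, -0.64450765, -0.76447577,  1.10190831],
       [ 0.        ,  0.        ,  0.        ,  1.        ]])}
top {'vfov': 51.46654311573614, 'cx': 322.6585125280444, 'cy': 200.00719965691115, 'pose': array([[ 2.29887646e-02, -9.94364784e-01,  1.03490059e-01,
         4.19046724e-01],
       [-9.99634728e-01, -2.43343360e-02, -1.17580310e-02,
         1.53029809e-04],
       [ 1.42101338e-02, -1.03181955e-01, -9.94560987e-01,
         1.12098170e+00],
       [ 0.00000000e+00,  0.00000000e+00,  0.00000000e+00,
         1.00000000e+00]])}
wrist {'vfov': 65.70646984690485, 'cx': 322.78686823314274, 'cy': 202.56101077653784, 'tool_from_camera': array([[ 9.99999699e-01, -5.58233661e-04, -5.39579595e-04,
         6.17012677e-04],
       [ 6.79055658e-04,  9.65795004e-01,  2.59305900e-01,
        -6.58911672e-02],
       [ 3.76369995e-04, -2.59306188e-01,  9.65795092e-01,
        -1.71728622e-01],
       [ 0.00000000e+00,  0.00000000e+00,  0.00000000e+00,
         1.00000000e+00]])}
```

View pics/top0.png

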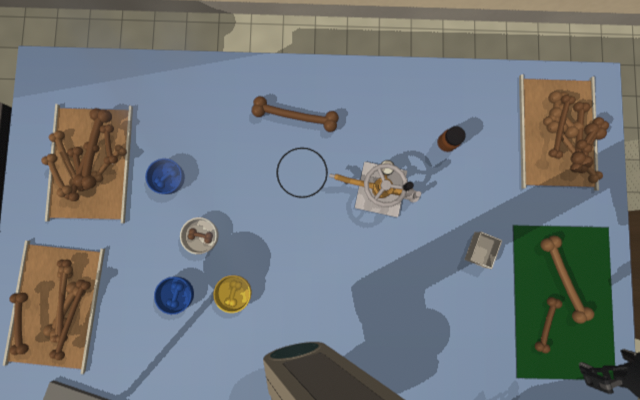

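View pics/side0.png

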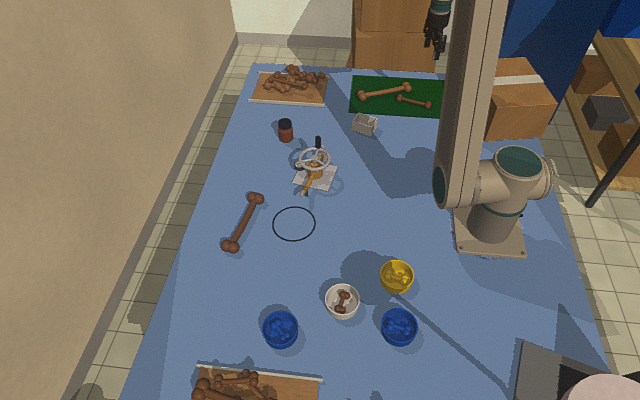

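View pics/wrist0.png

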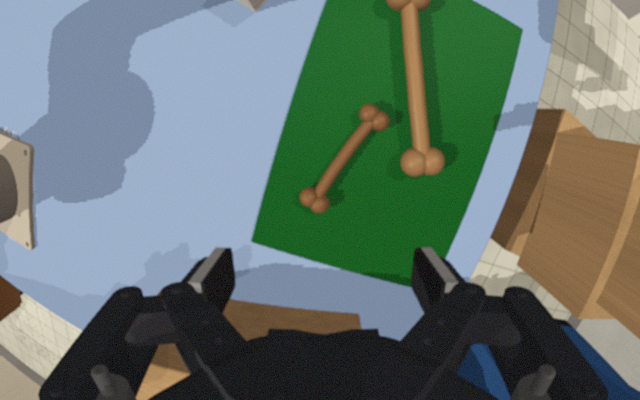

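```bash
cat > h.py <<'E'
import numpy as np,cv2
from cell import manip
def ray(n,u,v):
    c=manip.calibration(n);f=200/np.tan(np.radians(c["vfov"])/2)
    d=np.array([(u-c["cx"])/f,(v-c["cy"])/f,1.]);P=c["pose"];return P[:3,3],P[:3,:3]@d
def pt(n,u,v,z):
    o,d=ray(n,u,v);return o+d*(z-o[2])/d[2]
def proj(n,p):
    c=manip.calibration(n);f=200/np.tan(np.radians(c["vfov"])/2);P=c["pose"]
    q=P[:3,:3].T@(np.array(p)-P[:3,3]);return np.array([c["cx"]+f*q[0]/q[2],c["cy"]+f*q[1]/q[2]])
def circ(P):
    P=np.array(P);A=np.c_[2*P[:,:2],np.ones(len(P))];s=np.linalg.lstsq(A,(P[:,:2]**2).sum(1),rcond=None)[0]
    return s[:2],np.sqrt(s[2]+s[0]**2+s[1]**2)
def tri(a,b):
    (o,d),(p,e)=a,b;d=d/np.linalg.norm(d);e=e/np.linalg.norm(e)
    s=np.linalg.lstsq(np.c_[d,-e],p-o,rcond=None)[0];x=o+d*s[0];y=p+e*s[1];return (x+y)/2,np.linalg.norm(x-y)
E
python3 - <<'E'
from h import *
for n,ring,dish in (("top",(270,140,335,205),(175,212,222,262)),("side",(265,200,322,248),(320,278,365,325))):
    im=cv2.imread(f"pics/{n}0.png");g=im.max(2)
    x0,y0,x1,y1=ring;v,u=np.nonzero(g[y0:y1,x0:x1]<70)
    print(n,"ring",circ([pt(n,a+x0,b+y0,0) for a,b in zip(u,v)]),len(u))
    x0,y0,x1,y1=dish;s=im[y0:y1,x0:x1].astype(int)
    m=((s.max(2)-s.min(2)<40)&(s.min(2)>90)).astype(np.uint8)
    cs,_=cv2.findContours(m,0,1);c=max(cs,key=cv2.contourArea);h=cv2.convexHull(c)[:,0]+[x0,y0]
    print("dish",circ([pt(n,a,b,.035) for a,b in h]),cv2.contourArea(c))
    big=cv2.resize(im[y0-5:y1+5,x0-5:x1+5],None,fx=6,fy=6);cv2.imwrite(f"pics/{n}_dish.png",big)
im=cv2.imread("pics/top0.png");cv2.imwrite("pics/top_st.png",cv2.resize(im[145:225,320:430],None,fx=7,fy=7,interpolation=2))
im=cv2.imread("pics/side0.png");cv2.imwrite("pics/side_st.png",cv2.resize(im[125:205,280:350],None,fx=7,fy=7,interpolation=2))
E
```

```text
top ring (array([0.61130537, 0.04611239]), np.float64(0.06749428192266377)) 90
dish (array([0.425155  , 0.28855152]), np.float64(0.07249242334432385)) 1831.0
side ring (array([0.60714325, 0.04614379]), np.float64(0.06739175108394442)) 124
dish (array([0.42893951, 0.31636692]), np.float64(0.05181254973677318)) 984.0
```

```bash
sleep 0
```

```text
(no output)
```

View pics/top_st.png

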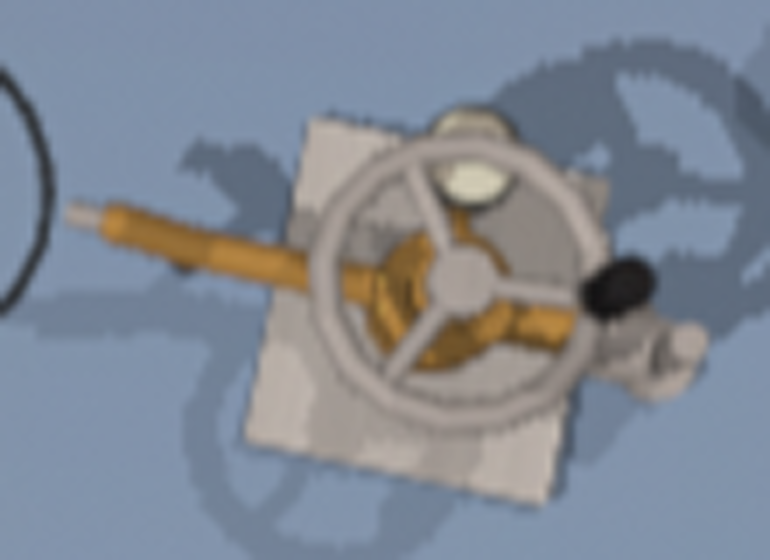

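View pics/side_st.png

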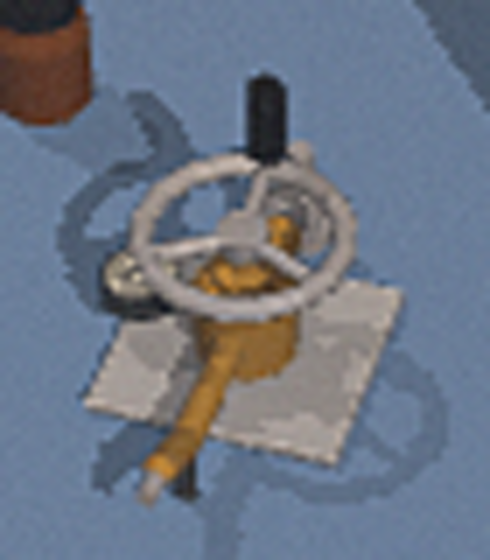

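Run:
```python
from h import *
for n,dish in (("top",(175,212,222,262)),("side",(320,278,365,325))):
    im=cv2.imread(f"pics/{n}0.png")
    x0,y0,x1,y1=dish;s=im[y0:y1,x0:x1].astype(int)
    m=((s[...,0]-s[...,2]<15)).astype(np.uint8)
    m=cv2.morphologyEx(m,cv2.MORPH_OPEN,np.ones((3,3)))
    cs,_=cv2.findContours(m,0,1);c=max(cs,key=cv2.contourArea);h=cv2.convexHull(c)[:,0]+[x0,y0]
    print(n,"dish",circ([pt(n,a,b,.035) for a,b in h]),cv2.contourArea(c),h.min(0),h.max(0))
# wheel outer edge from zoomed crops (top: orig = 320+u/7, 145+v/7)
T=[(320+u/7-.5+.07,145+v/7-.5+.07) for u,v in [(463,134),(310,270),(457,434),(360,165),(340,377),(590,190),(575,385)]]
S=[(280+u/7-.5+.07,125+v/7-.5+.07) for u,v in [(131,232),(355,235),(245,320),(160,185),(330,185),(310,305),(165,295)]]
print(circ([pt("top",a,b,.084) for a,b in T]),circ([pt("side",a,b,.084) for a,b in S]))
f=lambda n,u,v:((320+u/7-.43,145+v/7-.43) if n=="top" else (280+u/7-.43,125+v/7-.43))
print("handle top",tri(ray("top",*f("top",630,280)),ray("side",*f("side",267,85))))
print("handle top z.137",pt("top",*f("top",630,280),.137),pt("side",*f("side",267,85),.137))
print("handle foot z.091",pt("top",*f("top",607,290),.091),pt("side",*f("side",267,155),.091))
print("nozzle tip",tri(ray("top",*f("top",68,215)),ray("side",*f("side",150,492))))
```

```text
top dish (array([0.43196678, 0.30729165]), np.float64(0.04900308253027656)) 1090.0 [180 217] [218 254]
side dish (array([0.42891759, 0.31596249]), np.float64(0.05112392716991596)) 974.5 [325 283] [359 319]
(array([ 0.56958528, -0.17053995]), np.float64(0.05572530725484821)) (array([ 0.56433744, -0.16837312]), np.float64(0.0547564363556152))
handle top (array([ 0.56100809, -0.21913629,  0.13714915]), np.float64(0.0054627946755896155))
handle top z.137 [ 0.56379071 -0.21923316  0.137     ] [ 0.55826745 -0.21889036  0.137     ]
handle foot z.091 [ 0.56672786 -0.22121788  0.091     ] [ 0.55918616 -0.21919481  0.091     ]
nozzle tip (array([ 0.59288664, -0.02820045,  0.05491378]), np.float64(0.00417576929120675))
```

View pics/side_dish.png

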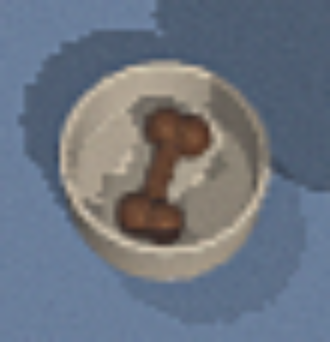

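View pics/top_dish.png

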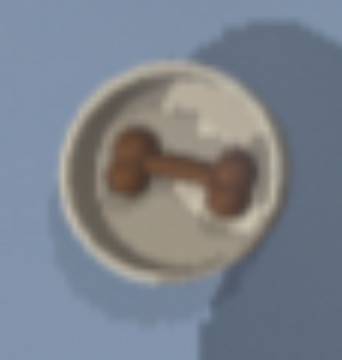

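jog_arm(deltas=[{"claw":0.4,"az":-0.8},{"claw":0.4,"az":-0.8},{"claw":0.4,"az":-0.8},{"claw":0.4,"az":-0.8},{"claw":0.4,"az":-0.8},{"claw":0.4,"az":-0.8},{"claw":0.4,"az":-0.8},{"claw":0.4,"az":-0.8}])

```text
$.deltas[0]: bad value
```

jog_arm(deltas=[{"claw":0.4,"az":-0.8},{"claw":0.4,"az":-0.8},{"claw":0.4,"az":-0.8},{"claw":0.4,"az":-0.8},{"claw":0.4,"az":-0.8},{"claw":0.4,"az":-0.8},{"claw":0.4,"az":-0.8},{"claw":0.4,"az":-0.8}])

```text
$.deltas[0]: bad value
```

jog_arm(deltas=[{"claw":0.4,"az":-0.8},{"claw":0.4,"az":-0.8},{"claw":0.4,"az":-0.8},{"claw":0.4,"az":-0.8},{"claw":0.4,"az":-0.8},{"claw":0.4,"az":-0.8},{"claw":0.4,"az":-0.8},{"claw":0.4,"az":-0.2}])

```text
$.deltas[0]: bad value
```

jog_arm(deltas=[{"claw":0.4,"x":0,"y":0,"z":0,"ax":0,"ay":0,"az":-0.8},{"claw":0.4,"x":0,"y":0,"z":0,"ax":0,"ay":0,"az":-0.8},{"claw":0.4,"x":0,"y":0,"z":0,"ax":0,"ay":0,"az":-0.8},{"claw":0.4,"x":0,"y":0,"z":0,"ax":0,"ay":0,"az":-0.8},{"claw":0.4,"x":0,"y":0,"z":0,"ax":0,"ay":0,"az":-0.8},{"claw":0.4,"x":0,"y":0,"z":0,"ax":0,"ay":0,"az":-0.8},{"claw":0.4,"x":0,"y":0,"z":0,"ax":0,"ay":0,"az":-0.8},{"claw":0.4,"x":0,"y":0,"z":0,"ax":0,"ay":0,"az":-0.8}])

```text
clock: 0.82
eef_pos: [0.1917, -0.5945, 0.2014]
orientation: [-0.0, 0.953, -0.303, -0.0]
contact_force: [-0.8, -0.6, -1.3]
width: 0.06
```

jog_arm(deltas=[{"claw":0.4,"x":0,"y":0,"z":0,"ax":0,"ay":0,"az":-0.8},{"claw":0.4,"x":0,"y":0,"z":0,"ax":0,"ay":0,"az":-0.8},{"claw":0.4,"x":0,"y":0,"z":0,"ax":0,"ay":0,"az":-0.8},{"claw":0.4,"x":0,"y":0,"z":0,"ax":0,"ay":0,"az":-0.8},{"claw":0.4,"x":0,"y":0,"z":0,"ax":0,"ay":0,"az":-0.8},{"claw":0.4,"x":0,"y":0,"z":0,"ax":0,"ay":0,"az":-0.8},{"claw":0.4,"x":0,"y":0,"z":0,"ax":0,"ay":0,"az":-0.8},{"claw":0.4,"x":0,"y":0,"z":0,"ax":0,"ay":0,"az":-0.8}])

```text
clock: 1.48
eef_pos: [0.1917, -0.5945, 0.2014]
orientation: [-0.0, 1.0, 0.012, -0.0]
contact_force: [0.3, -0.1, 0.8]
width: 0.0596
```

jog_arm(deltas=[{"claw":0.4,"x":0,"y":0,"z":0,"ax":0,"ay":0,"az":-0.8},{"claw":0.4,"x":0,"y":0,"z":0,"ax":0,"ay":0,"az":-0.8},{"claw":0.4,"x":0,"y":0,"z":0,"ax":0,"ay":0,"az":-0.8},{"claw":0.4,"x":0,"y":0,"z":0,"ax":0,"ay":0,"az":-0.8},{"claw":0.4,"x":0,"y":0,"z":0,"ax":0,"ay":0,"az":-0.8},{"claw":0.4,"x":0,"y":0,"z":0,"ax":0,"ay":0,"az":-0.8},{"claw":0.4,"x":0,"y":0,"z":0,"ax":0,"ay":0,"az":-0.8},{"claw":0.4,"x":0,"y":0,"z":0,"ax":0,"ay":0,"az":-0.2}])

```text
clock: 2.15
eef_pos: [0.1917, -0.5945, 0.2014]
orientation: [-0.0, 0.955, 0.297, 0.0]
contact_force: [-0.9, -0.1, -0.5]
width: 0.0596
```

jog_arm(deltas=[{"claw":0.4,"x":0.16,"y":-0.095,"z":0,"ax":0,"ay":0,"az":0},{"claw":0.4,"x":0.16,"y":-0.095,"z":0,"ax":0,"ay":0,"az":0},{"claw":0.4,"x":0.16,"y":-0.095,"z":0,"ax":0,"ay":0,"az":0},{"claw":0.4,"x":0.16,"y":-0.095,"z":0,"ax":0,"ay":0,"az":0},{"claw":0.4,"x":0.16,"y":-0.095,"z":0,"ax":0,"ay":0,"az":0},{"claw":0.4,"x":0.16,"y":-0.095,"z":0,"ax":0,"ay":0,"az":0},{"claw":0.4,"x":0.16,"y":-0.095,"z":0,"ax":0,"ay":0,"az":0},{"claw":0.4,"x":0.16,"y":-0.095,"z":0,"ax":0,"ay":0,"az":0}])

```text
clock: 2.82
eef_pos: [0.3172, -0.3229, 0.2018]
orientation: [0.0, 0.955, 0.295, 0.0]
contact_force: [0.5, -0.0, 0.4]
width: 0.0597
```

jog_arm(deltas=[{"claw":0.4,"x":0.16,"y":-0.095,"z":0,"ax":0,"ay":0,"az":0},{"claw":0.4,"x":0.16,"y":-0.095,"z":0,"ax":0,"ay":0,"az":0},{"claw":0.4,"x":0.16,"y":-0.095,"z":0,"ax":0,"ay":0,"az":0},{"claw":0.4,"x":0.16,"y":-0.095,"z":0,"ax":0,"ay":0,"az":0},{"claw":0.4,"x":0.16,"y":-0.095,"z":0,"ax":0,"ay":0,"az":0},{"claw":0.4,"x":0.16,"y":-0.095,"z":0,"ax":0,"ay":0,"az":0},{"claw":0.4,"x":0.16,"y":-0.095,"z":0,"ax":0,"ay":0,"az":0},{"claw":0.4,"x":0.16,"y":-0.095,"z":0,"ax":0,"ay":0,"az":0}])

```text
clock: 3.48
eef_pos: [0.4424, -0.0527, 0.202]
orientation: [0.0, 0.955, 0.295, 0.0]
contact_force: [-0.2, -0.3, -0.5]
width: 0.0597
```

jog_arm(deltas=[{"claw":0.4,"x":0.06,"y":-0.122,"z":0,"ax":0,"ay":0,"az":0},{"claw":0.4,"x":0.06,"y":-0.122,"z":0,"ax":0,"ay":0,"az":0},{"claw":0.4,"x":0.06,"y":-0.122,"z":0,"ax":0,"ay":0,"az":0},{"claw":0.4,"x":0.06,"y":-0.122,"z":0,"ax":0,"ay":0,"az":0},{"claw":0.4,"x":0.06,"y":-0.122,"z":0,"ax":0,"ay":0,"az":0},{"claw":0.4,"x":0.06,"y":-0.122,"z":0,"ax":0,"ay":0,"az":0},{"claw":0.4,"x":0.06,"y":-0.122,"z":0,"ax":0,"ay":0,"az":0},{"claw":0.4,"x":0.06,"y":-0.122,"z":0,"ax":0,"ay":0,"az":0}])

```text
clock: 4.15
eef_pos: [0.4103, 0.1619, 0.2019]
orientation: [0.0, 0.955, 0.295, 0.0]
contact_force: [0.6, -0.3, -0.2]
width: 0.0594
```

jog_arm(deltas=[{"claw":0.4,"x":0.06,"y":-0.122,"z":0,"ax":0,"ay":0,"az":0},{"claw":0.4,"x":0.06,"y":-0.122,"z":0,"ax":0,"ay":0,"az":0},{"claw":0.4,"x":0.06,"y":-0.122,"z":0,"ax":0,"ay":0,"az":0},{"claw":0.4,"x":0.06,"y":-0.122,"z":0,"ax":0,"ay":0,"az":0},{"claw":0.4,"x":0.06,"y":-0.122,"z":0,"ax":0,"ay":0,"az":0},{"claw":0.4,"x":0.06,"y":-0.122,"z":0,"ax":0,"ay":0,"az":0},{"claw":0.4,"x":0.06,"y":-0.122,"z":0,"ax":0,"ay":0,"az":0},{"claw":0.4,"x":0.06,"y":-0.122,"z":0,"ax":0,"ay":0,"az":0}])

```text
clock: 4.82
eef_pos: [0.3791, 0.3772, 0.2017]
orientation: [0.0, 0.955, 0.295, -0.0]
contact_force: [-0.0, -0.4, -0.2]
width: 0.06
```

Run:
```python
from h import *
print(manip.state()["eef_pos"],manip.state()["orientation"])
cv2.imwrite("pics/wrist1.png",manip.camera("wrist")[:,:,::-1])
```

```text
[0.37910903 0.37719478 0.20172552] [ 9.37402189e-05  9.55365176e-01  2.95427415e-01 -1.16513266e-04]
```

View pics/wrist1.png

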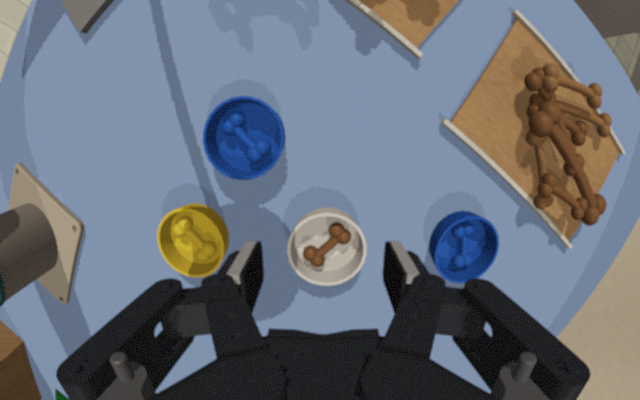

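```bash
cat >> h.py <<'E'
from scipy.spatial.transform import Rotation as Ro
def wpt(u,v,z,pos,q):
    c=manip.calibration("wrist");f=200/np.tan(np.radians(c["vfov"])/2)
    d=np.array([u-c["cx"],v-c["cy"]]);r=np.hypot(*d);t=r/f
    ray=np.array([*(d/r*np.sin(t)),np.cos(t)]);T=c["tool_from_camera"]
    R=Ro.from_quat([q[1],q[2],q[3],q[0]]).as_matrix()
    o=np.array(pos)+R@T[:3,3];w=R@T[:3,:3]@ray;return o+w*(z-o[2])/w[2]
E
python3 - <<'E'
from h import *
im=cv2.imread("pics/wrist1.png").astype(int);st=manip.state();p,q=st["eef_pos"],st["orientation"]
x0,y0,x1,y1=280,200,375,295;s=im[y0:y1,x0:x1]
m=((s[...,0]-s[...,2]<20)&(s.max(2)>100)).astype(np.uint8)
m=cv2.morphologyEx(m,cv2.MORPH_OPEN,np.ones((3,3)))
cs,_=cv2.findContours(m,0,1);c=max(cs,key=cv2.contourArea);h=cv2.convexHull(c)[:,0]+[x0,y0]
print(h.min(0),h.max(0),circ([wpt(a,b,.035,p,q) for a,b in h]))
for n,u,v in (("b1",244,138),("y",194,241),("b2",464,248)): print(n,wpt(u,v,.035,p,q))
E
```

```text
[286 207] [366 286] (array([0.43032885, 0.31633036]), np.float64(0.049570671992171876))
b1 [0.28004661 0.37270597 0.035     ]
y [0.28947554 0.22899563 0.035     ]
b2 [0.57779479 0.41385777 0.035     ]
```

jog_arm(deltas=[{"claw":0.4,"x":0.014,"y":0.035,"z":0.1,"ax":0,"ay":0,"az":0},{"claw":0.4,"x":0.014,"y":0.04,"z":0.12,"ax":0,"ay":0,"az":0},{"claw":0.4,"x":0,"y":0,"z":0.15,"ax":0,"ay":0,"az":0},{"claw":0.4,"x":0,"y":0,"z":0.15,"ax":0,"ay":0,"az":0},{"claw":0.4,"x":0,"y":0,"z":0.15,"ax":0,"ay":0,"az":0},{"claw":0.4,"x":0,"y":0,"z":0.15,"ax":0,"ay":0,"az":0},{"claw":0.4,"x":0,"y":0,"z":0.1,"ax":0,"ay":0,"az":0},{"claw":0.4,"x":0,"y":0,"z":0,"ax":0,"ay":0,"az":0}])

```text
clock: 5.53
eef_pos: [0.3888, 0.3635, 0.0132]
orientation: [0.002, 0.955, 0.295, -0.005]
contact_force: [-1.2, -0.9, -0.3]
width: 0.0596
```

Run:
```python
from h import *
cv2.imwrite("pics/wrist2.png",manip.camera("wrist")[:,:,::-1])
```

```text
(no output)
```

View pics/wrist2.png

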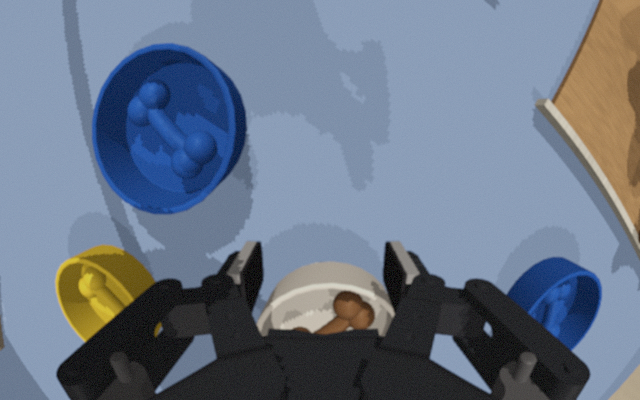

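jog_arm(deltas=[{"claw":0.4,"x":0,"y":0.03,"z":0,"ax":0,"ay":0,"az":0},{"claw":0.4,"x":0,"y":0.03,"z":0,"ax":0,"ay":0,"az":0},{"claw":0.4,"x":0,"y":0.03,"z":0,"ax":0,"ay":0,"az":0},{"claw":0.4,"x":0,"y":0.04,"z":0,"ax":0,"ay":0,"az":0},{"claw":0.4,"x":0,"y":0.04,"z":0,"ax":0,"ay":0,"az":0},{"claw":0.4,"x":0,"y":0.05,"z":0,"ax":0,"ay":0,"az":0},{"claw":0.4,"x":0,"y":0.06,"z":0,"ax":0,"ay":0,"az":0},{"claw":0.4,"x":0,"y":0.06,"z":0,"ax":0,"ay":0,"az":0}])

```text
clock: 6.25
eef_pos: [0.432, 0.3096, 0.0181]
orientation: [0.0, 0.955, 0.296, 0.0]
contact_force: [0.0, -1.0, 0.3]
width: 0.0599
```

jog_arm(deltas=[{"claw":0.4,"x":0,"y":0.06,"z":0,"ax":0,"ay":0,"az":0},{"claw":0.4,"x":0,"y":0.06,"z":0,"ax":0,"ay":0,"az":0},{"claw":0.4,"x":0,"y":0.06,"z":0,"ax":0,"ay":0,"az":0},{"claw":0.4,"x":0,"y":0.06,"z":0,"ax":0,"ay":0,"az":0},{"claw":0.4,"x":0,"y":0.06,"z":0,"ax":0,"ay":0,"az":0},{"claw":0.4,"x":0,"y":0.06,"z":0,"ax":0,"ay":0,"az":0},{"claw":0.4,"x":0,"y":0.06,"z":0,"ax":0,"ay":0,"az":0},{"claw":0.4,"x":0,"y":0.06,"z":0,"ax":0,"ay":0,"az":0}])

```text
clock: 6.92
eef_pos: [0.4862, 0.2305, 0.0179]
orientation: [0.0, 0.955, 0.296, -0.0]
contact_force: [-1.1, -0.5, 0.0]
width: 0.0598
```

Run:
```python
from h import *
print(manip.state()["contact_force"])
cv2.imwrite("pics/top2.png",manip.camera("top")[:,:,::-1])
cv2.imwrite("pics/wrist3.png",manip.camera("wrist")[:,:,::-1])
```

```text
[-1.12265409 -0.5354886   0.00945116]
```

View pics/top2.png

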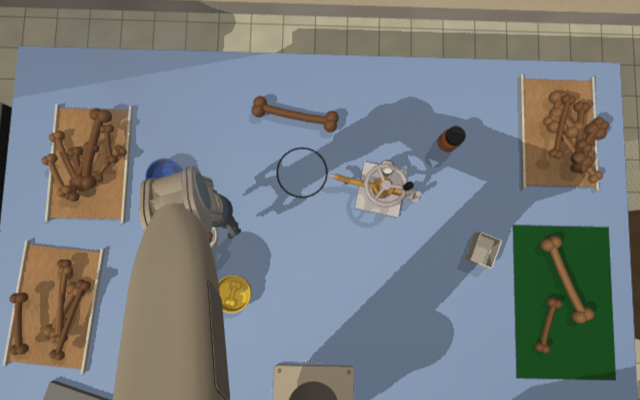

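View pics/wrist3.png

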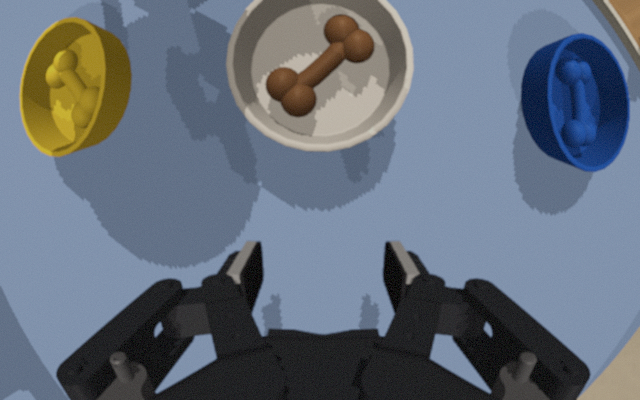

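Run:
```python
from h import *
st=manip.state();p,q=st["eef_pos"],st["orientation"];print(st["clock"],p,q,st["q"])
print(proj("top",p),proj("top",[p[0],p[1],.15]))
for u,v in ((320,60),(228,60),(413,60),(320,150),(270,295),(370,295)): print(wpt(u,v,.035 if v<200 else 0,p,q))
cv2.imwrite("pics/side2.png",manip.camera("side")[:,:,::-1])
cv2.imwrite("pics/wrist4.png",manip.camera("wrist")[:,:,::-1])
```

```text
7.0167 [0.48700366 0.23017394 0.01806405] [1.61169200e-04 9.55507954e-01 2.94964970e-01 4.36983548e-04] [ 3.21690064e-01  2.91785219e-01 -4.32302525e-01  8.45842010e-01
 -3.41721096e-04  1.29364846e+00]
[230.70094063 215.31660726] [219.06359946 211.56409738]
[0.43187229 0.30878914 0.035     ]
[0.39200555 0.28438446 0.035     ]
[0.46955006 0.33699624 0.035     ]
[0.45742732 0.27124874 0.035     ]
[0.48667694 0.16330473 0.        ]
[0.54618305 0.20394559 0.        ]
```

View pics/side2.png

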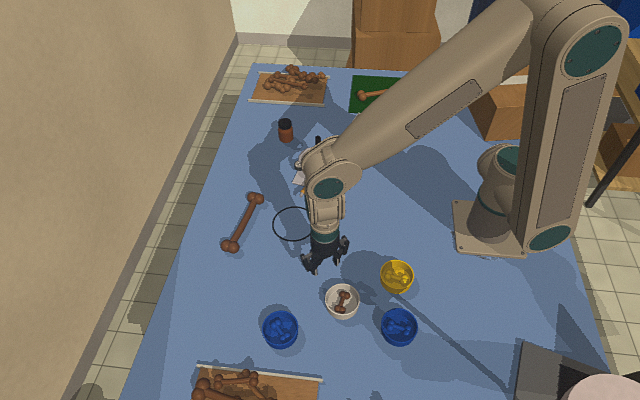

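Run:
```python
from h import *
st=manip.state();p,q=st["eef_pos"],st["orientation"]
print(proj("side",p),proj("side",[p[0],p[1],.045]))
im=cv2.imread("pics/side2.png");cv2.imwrite("pics/s2c.png",cv2.resize(im[210:320,280:390],None,fx=5,fy=5,interpolation=2))
im=cv2.imread("pics/top2.png");cv2.imwrite("pics/t2c.png",cv2.resize(im[160:280,170:290],None,fx=5,fy=5,interpolation=2))
```

```text
[324.53596987 274.14795926] [324.47074986 269.29097183]
```

View pics/s2c.png

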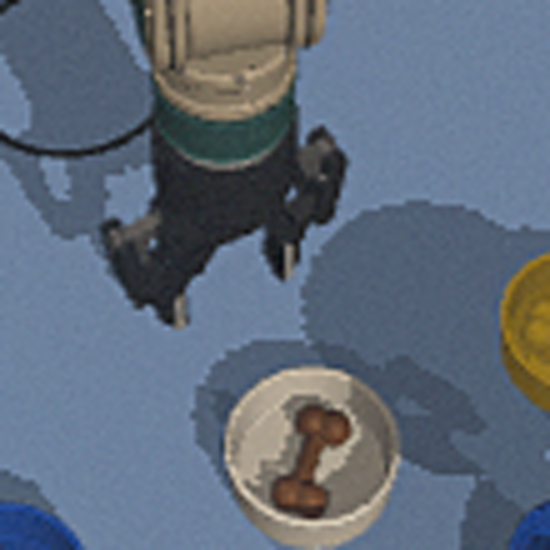

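View pics/t2c.png

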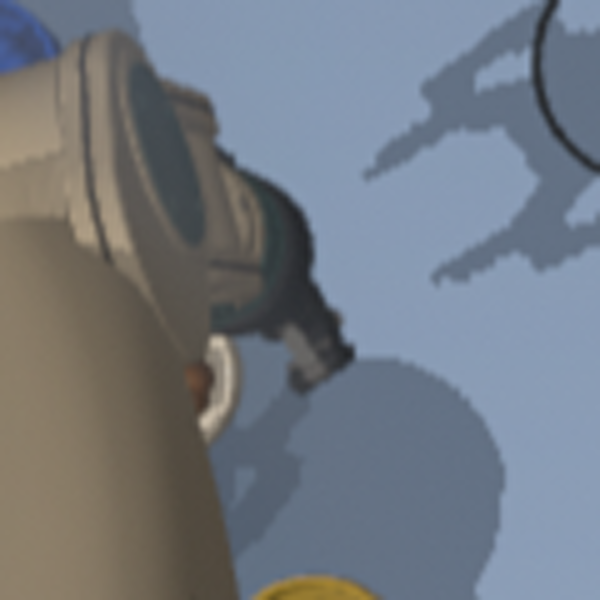

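Run:
```python
from h import *
st=manip.state();p,q=st["eef_pos"],st["orientation"]
X=np.array([.8254,.5645,0])
for s in (-.033,.033):
    for z in (.018,.03,.04): print(s,z,proj("side",[*(p[:2]+s*X[:2]),z]), proj("top",[*(p[:2]+s*X[:2]),z]))
```

```text
-0.033 0.018 [334.5721521  269.41740337] [236.85953726 226.25168002]
-0.033 0.03 [334.61850326 267.26895211] [235.98229876 226.0671026 ]
-0.033 0.04 [334.65765979 265.45398359] [235.23641059 225.91016226]
0.033 0.018 [314.34214857 278.91364222] [223.73308665 205.42250384]
0.033 0.03 [314.23622563 276.80312532] [222.71654073 205.01112182]
0.033 0.04 [314.14672482 275.01981951] [221.85228661 204.66137018]
```

jog_arm(deltas=[{"claw":0.4,"x":0,"y":0,"z":-0.1,"ax":0,"ay":0,"az":0},{"claw":0.4,"x":0,"y":0,"z":-0.15,"ax":0,"ay":0,"az":0},{"claw":0.4,"x":0,"y":0,"z":-0.15,"ax":0,"ay":0,"az":0},{"claw":0.4,"x":0,"y":-0.12,"z":-0.1,"ax":0,"ay":0,"az":0},{"claw":0.4,"x":0,"y":-0.15,"z":0,"ax":0,"ay":0,"az":0},{"claw":0.4,"x":0,"y":-0.15,"z":0,"ax":0,"ay":0,"az":0},{"claw":0.4,"x":0,"y":-0.15,"z":0,"ax":0,"ay":0,"az":0},{"claw":0.4,"x":0,"y":-0.15,"z":0,"ax":0,"ay":0,"az":0}])

```text
clock: 7.78
eef_pos: [0.4026, 0.3517, 0.1182]
orientation: [-0.0, 0.955, 0.296, 0.0]
contact_force: [-0.6, -0.5, -0.3]
width: 0.0596
```

jog_arm(deltas=[{"claw":0.4,"x":0,"y":-0.1,"z":0,"ax":0,"ay":0,"az":0},{"claw":0.4,"x":0,"y":0,"z":0.1,"ax":0,"ay":0,"az":0},{"claw":0.4,"x":0,"y":0,"z":0.1,"ax":0,"ay":0,"az":0},{"claw":0.4,"x":0,"y":0,"z":0.1,"ax":0,"ay":0,"az":0},{"claw":0.4,"x":0,"y":0,"z":0.1,"ax":0,"ay":0,"az":0},{"claw":0.4,"x":0,"y":0,"z":0.1,"ax":0,"ay":0,"az":0},{"claw":0.4,"x":0,"y":0,"z":0,"ax":0,"ay":0,"az":0},{"claw":0.4,"x":0,"y":0,"z":0,"ax":0,"ay":0,"az":0}])

```text
clock: 8.45
eef_pos: [0.391, 0.3662, 0.0169]
orientation: [0.0, 0.955, 0.296, -0.002]
contact_force: [0.3, 0.1, -0.1]
width: 0.0598
```

jog_arm(deltas=[{"claw":0.4,"x":0,"y":0,"z":0.01,"ax":0,"ay":0,"az":0},{"claw":0.4,"x":0,"y":0,"z":0.01,"ax":0,"ay":0,"az":0},{"claw":0.4,"x":0,"y":0,"z":0.01,"ax":0,"ay":0,"az":0},{"claw":0.4,"x":0,"y":0,"z":0.01,"ax":0,"ay":0,"az":0},{"claw":0.4,"x":0,"y":0,"z":0.01,"ax":0,"ay":0,"az":0},{"claw":0.4,"x":0,"y":0,"z":0.01,"ax":0,"ay":0,"az":0},{"claw":0.4,"x":0,"y":0,"z":0.01,"ax":0,"ay":0,"az":0},{"claw":0.4,"x":0,"y":0,"z":0,"ax":0,"ay":0,"az":0}])

```text
clock: 9.12
eef_pos: [0.3925, 0.3664, 0.0035]
orientation: [0.0, 0.955, 0.296, -0.0]
contact_force: [0.0, 0.0, 0.3]
width: 0.0596
```

Run:
```python
from h import *
cv2.imwrite("pics/wrist5.png",manip.camera("wrist")[:,:,::-1])
im=manip.camera("side")[:,:,::-1]
cv2.imwrite("pics/s5c.png",cv2.resize(im[230:370,280:420],None,fx=4,fy=4,interpolation=2))
```

```text
(no output)
```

View pics/wrist5.png

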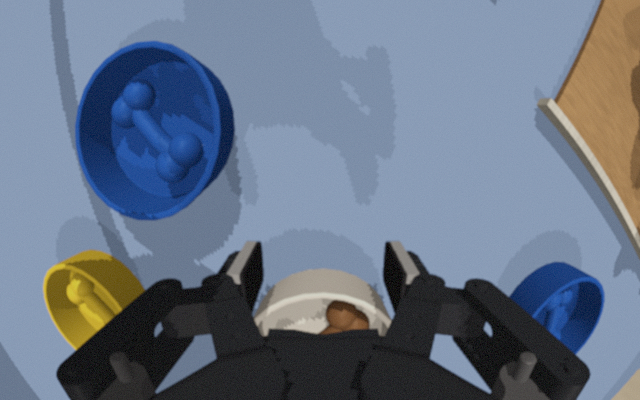

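View pics/s5c.png

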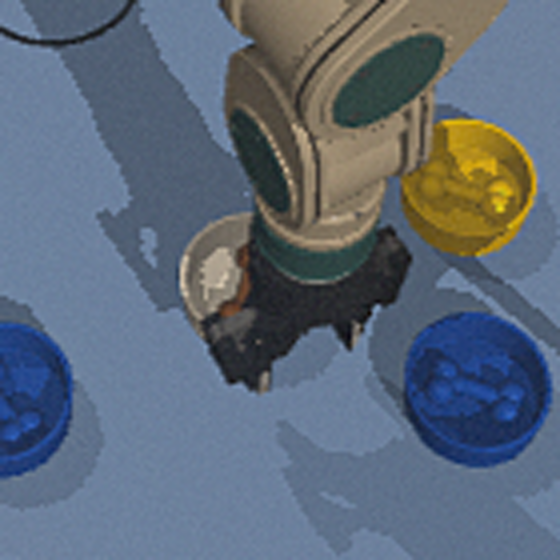

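Run:
```python
from h import *
st=manip.state();p,q=st["eef_pos"],st["orientation"]
X=np.array([.8254,.5645,0])
for s in (-.033,.033):
    for z in (.003,.01,.02,.03): print(s,z,proj("side",[*(p[:2]+s*X[:2]),z]))
```

```text
-0.033 0.003 [363.8744271  318.89334743]
-0.033 0.01 [364.03933493 317.78366276]
-0.033 0.02 [364.27759092 316.1804094 ]
-0.033 0.03 [364.51904914 314.55560788]
0.033 0.003 [342.66248179 329.91253029]
0.033 0.01 [342.73005123 328.83613066]
0.033 0.02 [342.82769301 327.2806705 ]
0.033 0.03 [342.92666956 325.70394693]
```

jog_arm(deltas=[{"claw":0.4,"x":0,"y":0.03,"z":0.01,"ax":0,"ay":0,"az":0},{"claw":0.4,"x":0,"y":0.03,"z":0,"ax":0,"ay":0,"az":0},{"claw":0.4,"x":0,"y":0.03,"z":0,"ax":0,"ay":0,"az":0},{"claw":0.4,"x":0,"y":0.04,"z":0,"ax":0,"ay":0,"az":0},{"claw":0.4,"x":0,"y":0.04,"z":0,"ax":0,"ay":0,"az":0},{"claw":0.4,"x":0,"y":0.05,"z":0,"ax":0,"ay":0,"az":0},{"claw":0.4,"x":0,"y":0.06,"z":0,"ax":0,"ay":0,"az":0},{"claw":0.4,"x":0,"y":0.06,"z":0,"ax":0,"ay":0,"az":0}])

```text
clock: 9.88
eef_pos: [0.432, 0.3095, 0.002]
orientation: [0.0, 0.955, 0.296, 0.0]
contact_force: [0.3, -0.3, 0.2]
width: 0.0596
```

Run:
```python
from h import *
cv2.imwrite("pics/wrist6.png",manip.camera("wrist")[:,:,::-1])
im=manip.camera("side")[:,:,::-1]
cv2.imwrite("pics/s6c.png",cv2.resize(im[230:370,280:420],None,fx=4,fy=4,interpolation=2))
```

```text
(no output)
```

View pics/wrist6.png

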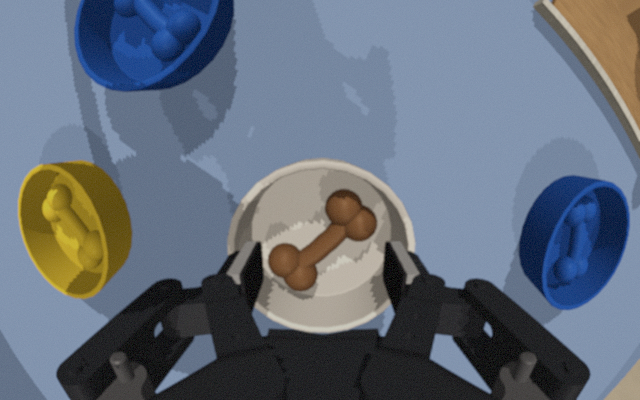

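View pics/s6c.png

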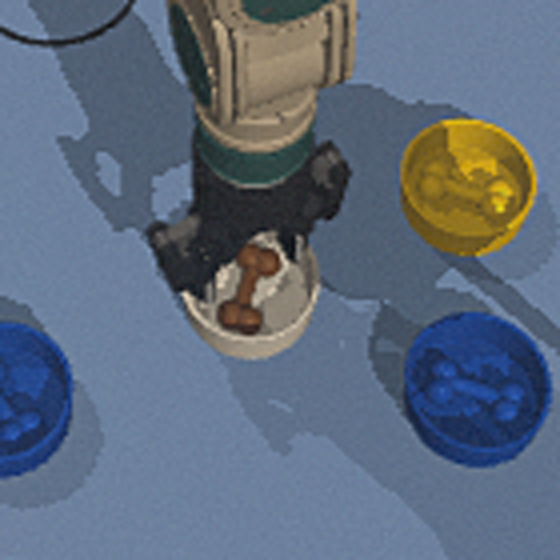

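Run:
```python
from h import *
st=manip.state();p,q=st["eef_pos"],st["orientation"];print(p)
pts=[(228,240),(414,240),(321,159),(250,190),(392,190),(320,331),(265,310),(380,308)]
for z in (.0,.035,.05): print(z,circ([wpt(a,b,z,p,q) for a,b in pts]))
for n,pp in (("s6",(280+205/4,230+300/4)),("s6",(280+295/4,230+258/4))):print(pp)
X=np.array([.8254,.5645,0])
for s in (-.033,.033):
    for z in (.003,.02,.04,.06): print(s,z,proj("side",[*(p[:2]+s*X[:2]),z]))
c=manip.calibration("wrist");T=np.linalg.inv(c["tool_from_camera"]);f=200/np.tan(np.radians(c["vfov"])/2)
for x in (-.03,.03):
  for y in (-.011,.011):
    for z in (0,-.013,-.02,-.035):
      a=(T@[x,y,z,1])[:3];r=np.hypot(a[0],a[1]);t=np.arctan2(r,a[2]);print(x,y,z,c["cx"]+f*t*a[0]/r,c["cy"]+f*t*a[1]/r)
```

```text
[0.43261539 0.30911311 0.00202896]
0.0 (array([0.44010058, 0.29627271]), np.float64(0.0583201831403342))
0.035 (array([0.43118349, 0.30969923]), np.float64(0.04657046596697615))
0.05 (array([0.42736187, 0.31545345]), np.float64(0.04153487289268534))
(331.25, 305.0)
(353.75, 294.5)
-0.033 0.003 [350.6834411  298.08236173]
-0.033 0.02 [350.9283258  295.23318264]
-0.033 0.04 [351.22338982 291.80017831]
-0.033 0.06 [351.52626699 288.27626973]
0.033 0.003 [329.97993218 308.3886191 ]
0.033 0.02 [329.99812804 305.60754677]
0.033 0.04 [330.02006101 302.25529026]
0.033 0.06 [330.04258454 298.81277229]
-0.03 -0.011 0 271.4324174297844 215.49745429165938
-0.03 -0.011 -0.013 267.7253094870664 222.62122363631505
-0.03 -0.011 -0.02 265.5093208579804 226.89800161658442
-0.03 -0.011 -0.035 260.1414363222329 237.31588984332268
-0.03 0.011 0 273.37002626847186 249.88766738102967
-0.03 0.011 -0.013 270.0500762688255 259.0145186768747
-0.03 0.011 -0.02 268.086410109682 264.4403937364554
-0.03 0.011 -0.035 263.39626615886004 277.4847896227271
0.03 -0.011 0 373.73372736263815 215.4026945067346
0.03 -0.011 -0.013 377.4574344107327 222.5187791666467
0.03 -0.011 -0.02 379.6834481431059 226.79090020409288
0.03 -0.011 -0.035 385.0759395857615 237.19730413242553
0.03 0.011 0 371.8607441397974 249.79310067557844
0.03 0.011 -0.013 375.2018264705738 258.9125453383082
0.03 0.011 -0.02 377.17817062820484 264.3339660032121
0.03 0.011 -0.035 381.89914591253773 277.36749383117956
```

Run:
```python
import cv2
im=cv2.imread("pics/wrist6.png");cv2.imwrite("pics/w6c.png",cv2.resize(im[150:350,210:430],None,fx=3.5,fy=2.9,interpolation=2))
```

```text
(no output)
```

View pics/w6c.png

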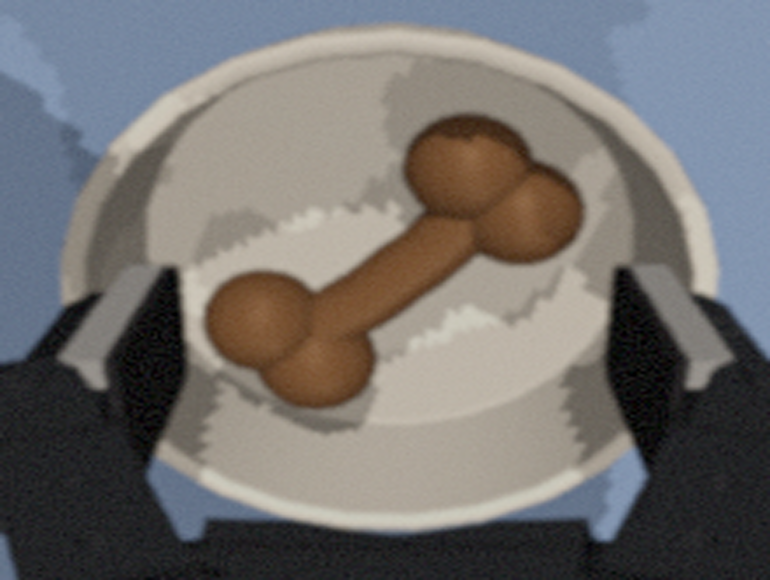

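jog_arm(deltas=[{"claw":0.4,"x":0,"y":0,"z":-0.05,"ax":0,"ay":0,"az":0},{"claw":0.4,"x":0,"y":0,"z":-0.1,"ax":0,"ay":0,"az":0},{"claw":0.4,"x":0,"y":-0.05,"z":0,"ax":0,"ay":0,"az":0},{"claw":0.4,"x":0,"y":-0.1,"z":0,"ax":0,"ay":0,"az":0},{"claw":0.4,"x":0,"y":-0.1,"z":0,"ax":0,"ay":0,"az":0},{"claw":0.4,"x":0,"y":-0.09,"z":0.05,"ax":0,"ay":0,"az":0},{"claw":0.4,"x":0,"y":0,"z":0.1,"ax":0,"ay":0,"az":0},{"claw":0.4,"x":0,"y":0,"z":0,"ax":0,"ay":0,"az":0}])

```text
clock: 10.65
eef_pos: [0.3895, 0.3666, -0.0005]
orientation: [0.001, 0.955, 0.297, -0.002]
contact_force: [-1.2, -0.5, -0.9]
width: 0.0597
```

jog_arm(deltas=[{"claw":0.4,"x":0,"y":0,"z":0.02,"ax":0,"ay":0,"az":0},{"claw":0.4,"x":0,"y":0,"z":0.02,"ax":0,"ay":0,"az":0},{"claw":0.4,"x":0,"y":0,"z":0.02,"ax":0,"ay":0,"az":0},{"claw":0.4,"x":0,"y":0,"z":0.01,"ax":0,"ay":0,"az":0},{"claw":0.4,"x":0,"y":0,"z":0.01,"ax":0,"ay":0,"az":0},{"claw":0.4,"x":0,"y":0,"z":0.01,"ax":0,"ay":0,"az":0},{"claw":0.4,"x":0,"y":0,"z":0,"ax":0,"ay":0,"az":0},{"claw":0.4,"x":0,"y":0,"z":0,"ax":0,"ay":0,"az":0}])

```text
clock: 11.32
eef_pos: [0.3929, 0.3666, -0.0161]
orientation: [-0.0, 0.955, 0.296, -0.0]
contact_force: [-0.2, 0.8, -0.3]
width: 0.06
```

jog_arm(deltas=[{"claw":0.4,"x":0,"y":0.03,"z":0.01,"ax":0,"ay":0,"az":0},{"claw":0.4,"x":0,"y":0.03,"z":0.01,"ax":0,"ay":0,"az":0},{"claw":0.4,"x":0,"y":0.03,"z":0.01,"ax":0,"ay":0,"az":0},{"claw":0.4,"x":0,"y":0.04,"z":0,"ax":0,"ay":0,"az":0},{"claw":0.4,"x":0,"y":0.04,"z":0,"ax":0,"ay":0,"az":0},{"claw":0.4,"x":0,"y":0.05,"z":0,"ax":0,"ay":0,"az":0},{"claw":0.4,"x":0,"y":0.05,"z":0,"ax":0,"ay":0,"az":0},{"claw":0.4,"x":0,"y":0.05,"z":0,"ax":0,"ay":0,"az":0}])

```text
clock: 11.98
eef_pos: [0.4297, 0.3129, -0.0221]
orientation: [0.0, 0.955, 0.296, 0.0]
contact_force: [0.5, 1.2, -0.9]
width: 0.0597
```

Run:
```python
from h import *
cv2.imwrite("pics/wrist7.png",manip.camera("wrist")[:,:,::-1])
```

```text
(no output)
```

View pics/wrist7.png

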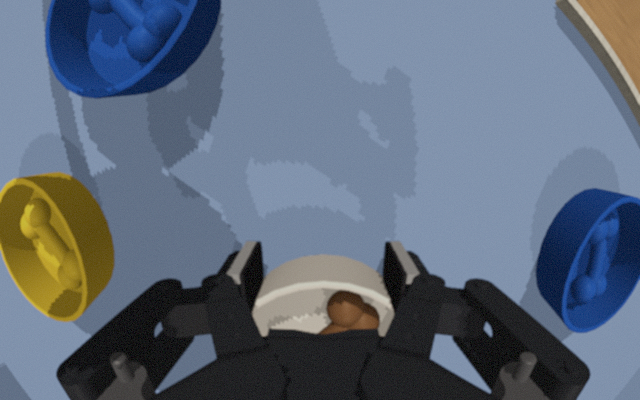

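jog_arm(deltas=[{"claw":0.4,"x":0,"y":0.05,"z":0,"ax":0,"ay":0,"az":0},{"claw":0.4,"x":0,"y":0.05,"z":0,"ax":0,"ay":0,"az":0},{"claw":0.4,"x":0,"y":0.05,"z":0,"ax":0,"ay":0,"az":0},{"claw":0.4,"x":0,"y":0.05,"z":0,"ax":0,"ay":0,"az":0},{"claw":0.4,"x":0,"y":0.05,"z":0,"ax":0,"ay":0,"az":0},{"claw":0.4,"x":0,"y":0.05,"z":0,"ax":0,"ay":0,"az":0},{"claw":0.4,"x":0,"y":0.05,"z":0,"ax":0,"ay":0,"az":0},{"claw":0.4,"x":0,"y":0.05,"z":0,"ax":0,"ay":0,"az":0}])

```text
clock: 12.7
eef_pos: [0.4748, 0.2471, -0.0221]
orientation: [-0.0, 0.955, 0.296, 0.0]
contact_force: [-2.1, 2.1, 0.5]
width: 0.0598
```

jog_arm(deltas=[{"claw":0.4,"x":0,"y":0.05,"z":0,"ax":0,"ay":0,"az":0},{"claw":0.4,"x":0,"y":0.05,"z":0,"ax":0,"ay":0,"az":0},{"claw":0.4,"x":0,"y":0.05,"z":0,"ax":0,"ay":0,"az":0},{"claw":0.4,"x":0,"y":0.05,"z":0,"ax":0,"ay":0,"az":0},{"claw":0.4,"x":0,"y":0.05,"z":0,"ax":0,"ay":0,"az":0},{"claw":0.4,"x":0,"y":0.05,"z":0,"ax":0,"ay":0,"az":0},{"claw":0.4,"x":0,"y":0.05,"z":0,"ax":0,"ay":0,"az":0},{"claw":0.4,"x":0,"y":0.05,"z":0,"ax":0,"ay":0,"az":0}])

```text
clock: 13.37
eef_pos: [0.52, 0.1812, -0.0221]
orientation: [-0.0, 0.955, 0.296, -0.0]
contact_force: [-0.7, 0.8, 1.3]
width: 0.06
```

Run:
```python
from h import *
a=manip.camera("wrist")[:,:,::-1];b=manip.camera("side")[:,:,::-1];c=manip.camera("top")[:,:,::-1]
cv2.imwrite("pics/wrist8.png",a);cv2.imwrite("pics/side8.png",b);cv2.imwrite("pics/top8.png",c)
g=[cv2.resize(a[150:350,170:470],(400,267)),cv2.resize(b[160:300,230:390],(320,280),interpolation=2),cv2.resize(c[130:260,200:350],(400,347),interpolation=2)]
o=np.zeros((600,800,3),np.uint8)
o[:267,:400]=g[0];o[:280,420:740]=g[1];o[250+0:597,0:400]=g[2][:347]
cv2.imwrite("pics/m8.png",o)
```

```text
(no output)
```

View pics/m8.png

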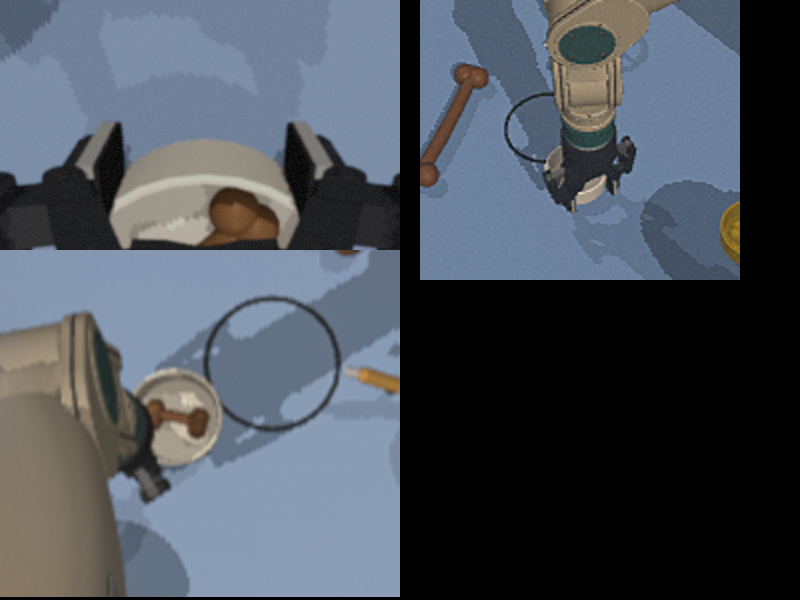

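Run:
```python
from h import *
s=manip.state();print(s["clock"],s["eef_pos"])
# rim points in crop
P=[(222,160),(218,140),(200,124),(180,120),(222,175),(213,198),(196,213),(175,217),(160,123)]
print(circ([pt("top",200+(a+.5)/2.667-.5,130+(b+.5)/2.667-.5,.035) for a,b in P]))
```

```text
13.5167 [ 0.52027514  0.18112405 -0.02205493]
(array([0.5479414 , 0.13848247]), np.float64(0.04834933995251937))
```

jog_arm(deltas=[{"claw":0.4,"x":0,"y":0.05,"z":0,"ax":0,"ay":0,"az":0},{"claw":0.4,"x":0,"y":0.05,"z":0,"ax":0,"ay":0,"az":0},{"claw":0.4,"x":0,"y":0.05,"z":0,"ax":0,"ay":0,"az":0},{"claw":0.4,"x":0,"y":0.05,"z":0,"ax":0,"ay":0,"az":0},{"claw":0.4,"x":0,"y":0.05,"z":0,"ax":0,"ay":0,"az":0},{"claw":0.4,"x":0,"y":0.05,"z":0,"ax":0,"ay":0,"az":0},{"claw":0.4,"x":0,"y":0.05,"z":0,"ax":0,"ay":0,"az":0},{"claw":0.4,"x":0,"y":0.05,"z":0,"ax":0,"ay":0,"az":0}])

```text
clock: 14.18
eef_pos: [0.5653, 0.115, -0.0221]
orientation: [0.0, 0.955, 0.296, -0.0]
contact_force: [-0.9, 0.2, -0.6]
width: 0.0599
```

jog_arm(deltas=[{"claw":0.4,"x":0,"y":0.04,"z":0,"ax":0,"ay":0,"az":0},{"claw":0.4,"x":0,"y":0.04,"z":0,"ax":0,"ay":0,"az":0},{"claw":0.4,"x":0,"y":0.03,"z":0,"ax":0,"ay":0,"az":0},{"claw":0.4,"x":0,"y":0.02,"z":0,"ax":0,"ay":0,"az":0},{"claw":0.4,"x":0,"y":0.01,"z":0,"ax":0,"ay":0,"az":0},{"claw":0.4,"x":0,"y":0.01,"z":0,"ax":0,"ay":0,"az":0},{"claw":0.4,"x":0,"y":0,"z":0,"ax":0,"ay":0,"az":0},{"claw":0.4,"x":0,"y":0,"z":0,"ax":0,"ay":0,"az":0}])

```text
clock: 14.85
eef_pos: [0.5817, 0.0913, -0.022]
orientation: [0.0, 0.955, 0.296, 0.0]
contact_force: [-0.2, 0.1, 0.4]
width: 0.0595
```

Run:
```python
from h import *
b=manip.camera("side")[:,:,::-1];c=manip.camera("top")[:,:,::-1]
o=np.zeros((400,800,3),np.uint8)
o[:400,:400]=cv2.resize(c[125:225,250:350],(400,400),interpolation=2);o[:400,400:]=cv2.resize(b[170:270,250:350],(400,400),interpolation=2)
cv2.imwrite("pics/m9.png",o)
```

```text
(no output)
```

View pics/m9.png

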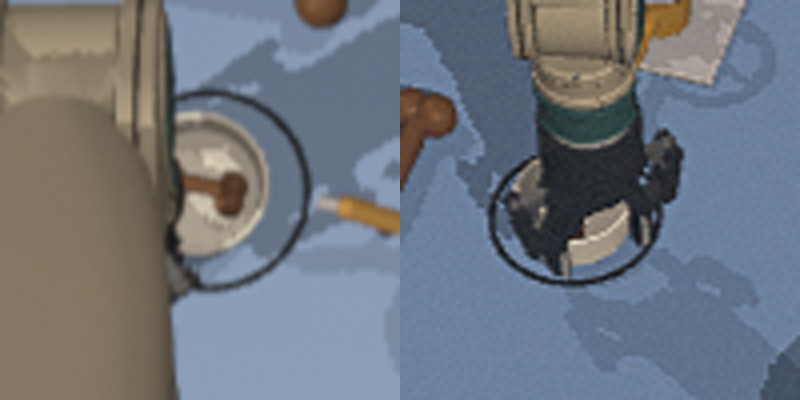

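Run:
```python
from h import *
P=[(270,185),(266,160),(250,133),(228,117),(205,110),(267,210),(252,236),(228,252),(205,258),(190,110)]
print(circ([pt("top",250+(a+.5)/4-.5,125+(b+.5)/4-.5,.035) for a,b in P]))
```

```text
(array([0.60846797, 0.05336392]), np.float64(0.050211562127534616))
```

jog_arm(deltas=[{"claw":0.4,"x":0,"y":0.01,"z":0,"ax":0,"ay":0,"az":0},{"claw":0.4,"x":0,"y":0.01,"z":0,"ax":0,"ay":0,"az":0},{"claw":0.4,"x":0,"y":0,"z":0,"ax":0,"ay":0,"az":0},{"claw":0.4,"x":0,"y":-0.05,"z":0,"ax":0,"ay":0,"az":0},{"claw":0.4,"x":0,"y":-0.1,"z":0,"ax":0,"ay":0,"az":0},{"claw":0.4,"x":0,"y":-0.1,"z":0,"ax":0,"ay":0,"az":0},{"claw":0.4,"x":0,"y":-0.05,"z":0,"ax":0,"ay":0,"az":0},{"claw":0.4,"x":0,"y":0,"z":-0.05,"ax":0,"ay":0,"az":0}])

```text
clock: 15.62
eef_pos: [0.5459, 0.1387, -0.0139]
orientation: [-0.001, 0.955, 0.297, -0.003]
contact_force: [-1.1, -0.1, -0.4]
width: 0.06
```

jog_arm(deltas=[{"claw":0.4,"x":0,"y":0,"z":-0.15,"ax":0,"ay":0,"az":0},{"claw":0.4,"x":0,"y":0,"z":-0.2,"ax":0,"ay":0,"az":0},{"claw":0.4,"x":0,"y":0,"z":-0.2,"ax":0,"ay":0,"az":0},{"claw":0.4,"x":-0.1,"y":0,"z":-0.15,"ax":0,"ay":0,"az":0},{"claw":0.4,"x":-0.2,"y":0,"z":-0.15,"ax":0,"ay":0,"az":0},{"claw":0.4,"x":-0.2,"y":0,"z":0,"ax":0,"ay":0,"az":0},{"claw":0.4,"x":-0.2,"y":0,"z":0,"ax":0,"ay":0,"az":0},{"claw":0.4,"x":-0.2,"y":0,"z":0,"ax":0,"ay":0,"az":0}])

```text
clock: 16.28
eef_pos: [0.407, 0.0382, 0.1547]
orientation: [0.001, 0.955, 0.296, 0.002]
contact_force: [-0.5, -0.6, 0.2]
width: 0.0599
```

Run:
```python
from h import *
b=manip.camera("side")[:,:,::-1];c=manip.camera("top")[:,:,::-1]
cv2.imwrite("pics/side10.png",b);cv2.imwrite("pics/top10.png",c)
o=np.zeros((400,800,3),np.uint8)
o[:400,:400]=cv2.resize(c[125:225,250:350],(400,400),interpolation=2);o[:400,400:]=cv2.resize(b[170:270,250:350],(400,400),interpolation=2)
cv2.imwrite("pics/m10.png",o)
for n,im,(x0,y0,x1,y1) in (("top",c,(270,140,335,205)),("side",b,(265,200,325,248))):
    s=im[y0:y1,x0:x1].astype(int);m=((s[...,0]-s[...,2]<15)&(s.max(2)>90)).astype(np.uint8)
    m=cv2.morphologyEx(m,cv2.MORPH_OPEN,np.ones((3,3)))
    cs,_=cv2.findContours(m,0,1);q=max(cs,key=cv2.contourArea);h=cv2.convexHull(q)[:,0]+[x0,y0]
    print(n,circ([pt(n,u,v,.035) for u,v in h]),h.min(0),h.max(0))
```

```text
top (array([0.61158192, 0.04853708]), np.float64(0.048497689674951855)) [282 152] [318 187]
side (array([0.60603452, 0.05986671]), np.float64(0.05388635749716735)) [277 206] [307 235]
```

View pics/m10.png

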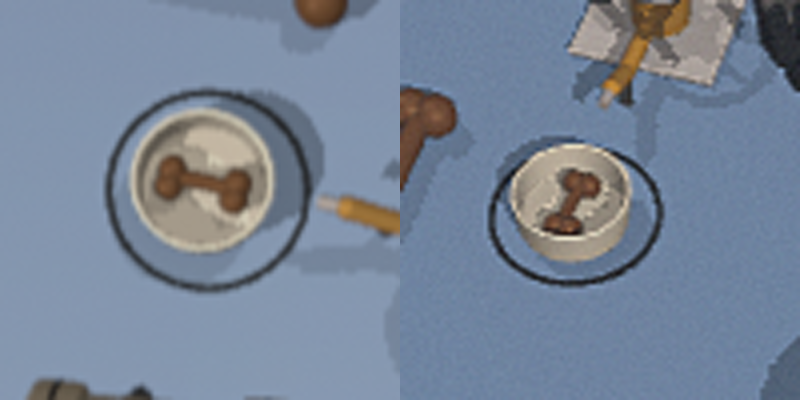

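View pics/top10.png

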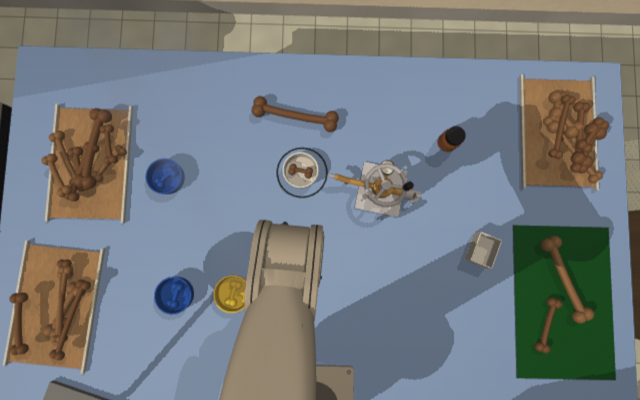

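jog_arm(deltas=[{"claw":0.4,"x":-0.01,"y":0.13,"z":-0.05,"ax":0,"ay":0,"az":0},{"claw":0.4,"x":-0.01,"y":0.19,"z":-0.05,"ax":0,"ay":0,"az":0},{"claw":0.4,"x":-0.01,"y":0.19,"z":-0.05,"ax":0,"ay":0,"az":0},{"claw":0.4,"x":-0.01,"y":0.19,"z":-0.05,"ax":0,"ay":0,"az":0},{"claw":0.4,"x":-0.01,"y":0.19,"z":0,"ax":0,"ay":0,"az":0},{"claw":0.4,"x":-0.01,"y":0.19,"z":0,"ax":0,"ay":0,"az":0},{"claw":0.4,"x":-0.01,"y":0.19,"z":0,"ax":0,"ay":0,"az":0},{"claw":0.4,"x":-0.02,"y":0.19,"z":0,"ax":0,"ay":0,"az":0}])

```text
clock: 17.05
eef_pos: [0.559, -0.2141, 0.194]
orientation: [0.001, 0.955, 0.296, 0.001]
contact_force: [1.1, 0.6, 0.0]
width: 0.0599
```

jog_arm(deltas=[{"claw":-0.1,"x":0,"y":0.03,"z":0,"ax":0,"ay":0,"az":0},{"claw":-0.1,"x":0,"y":0,"z":0,"ax":0,"ay":0,"az":0},{"claw":-0.1,"x":0,"y":0,"z":0,"ax":0,"ay":0,"az":0},{"claw":-0.1,"x":0,"y":0,"z":0,"ax":0,"ay":0,"az":0},{"claw":-0.1,"x":0,"y":0,"z":0,"ax":0,"ay":0,"az":0},{"claw":-0.1,"x":0,"y":0,"z":0,"ax":0,"ay":0,"az":0},{"claw":-0.1,"x":0,"y":0,"z":0,"ax":0,"ay":0,"az":0},{"claw":-0.1,"x":0,"y":0,"z":0,"ax":0,"ay":0,"az":0}])

```text
clock: 17.72
eef_pos: [0.5605, -0.2158, 0.1932]
orientation: [0.0, 0.955, 0.296, 0.0]
contact_force: [0.5, -0.1, 0.6]
width: 0.038
```

Run:
```python
from h import *
print(manip.state()["eef_pos"],manip.state()["orientation"])
cv2.imwrite("pics/wrist11.png",manip.camera("wrist")[:,:,::-1])
```

```text
[ 0.56050003 -0.21579494  0.19316059] [5.82783784e-05 9.55062120e-01 2.96405701e-01 6.75794918e-05]
```

View pics/wrist11.png

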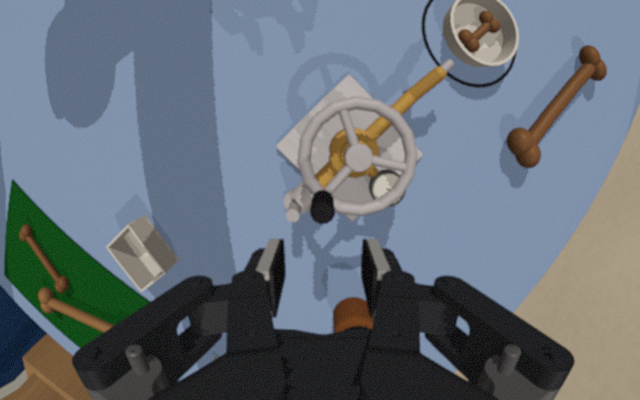

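```bash
cat >> h.py <<'E'
def wproj(a):
    c=manip.calibration("wrist");T=np.linalg.inv(c["tool_from_camera"]);f=200/np.tan(np.radians(c["vfov"])/2)
    a=(T@[*a,1])[:3];r=np.hypot(a[0],a[1]);t=np.arctan2(r,a[2]);return c["cx"]+f*t*a[0]/r,c["cy"]+f*t*a[1]/r
E
python3 - <<'E'
from h import *
im=cv2.imread("pics/wrist11.png");cv2.imwrite("pics/w11c.png",cv2.resize(im[80:310,230:430],None,fx=3,fy=2.6,interpolation=2))
st=manip.state();p,q=st["eef_pos"],st["orientation"]
for u,v,z in ((322,212,.137),(325,214,.137),(319,198,.091)): print(wpt(u,v,z,p,q))
# wheel outer edges
W=[(357,95),(301,150),(415,155),(358,214),(317,110),(402,113),(315,190),(403,195)]
print(circ([wpt(a,b,.084,p,q) for a,b in W]))
for z in (0,-.01,-.02,-.03,-.04): print(z,wproj((-.019,-.011,z)),wproj((-.019,.011,z)),wproj((.019,-.011,z)))
E
```

```text
[ 0.5623517  -0.21936732  0.137     ]
[ 0.56516632 -0.21938967  0.137     ]
[ 0.56036688 -0.22142758  0.091     ]
(array([ 0.56948069, -0.16818041]), np.float64(0.05486938490381902))
0 (np.float64(290.01437208067296), np.float64(215.54956829626096)) (np.float64(291.2731644778435), np.float64(250.10780655352693)) (np.float64(355.1593485460929), np.float64(215.48921204438267))
-0.01 (np.float64(288.2084254821439), np.float64(220.97951735985097)) (np.float64(289.65658463295875), np.float64(257.08613024718323)) (np.float64(356.97843801610946), np.float64(220.915409008464))
-0.02 (np.float64(286.1994747129129), np.float64(227.04282908078412)) (np.float64(287.87778063948076), np.float64(264.8015756264091)) (np.float64(359.00215924161455), np.float64(226.97448648978718))
-0.03 (np.float64(283.9533484139063), np.float64(233.85100499115683)) (np.float64(285.9138729031646), np.float64(273.36558672116115)) (np.float64(361.26498918152527), np.float64(233.77785049693225))
-0.04 (np.float64(281.428395316363), np.float64(241.5414618349307)) (np.float64(283.7382614232252), np.float64(282.9099800791829)) (np.float64(363.8089613131285), np.float64(241.46279656049893))
```

View pics/w11c.png

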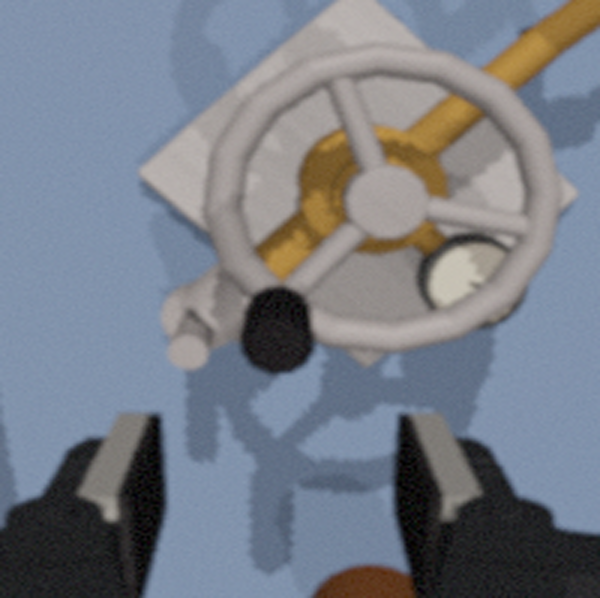

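jog_arm(deltas=[{"claw":0.4,"x":0,"y":0.02,"z":0,"ax":0,"ay":0,"az":0},{"claw":0.4,"x":0,"y":0,"z":0,"ax":0,"ay":0,"az":0},{"claw":0.4,"x":0,"y":0,"z":0,"ax":0,"ay":0,"az":0},{"claw":0.4,"x":0,"y":0,"z":0.1,"ax":0,"ay":0,"az":0},{"claw":0.4,"x":0,"y":0,"z":0.1,"ax":0,"ay":0,"az":0},{"claw":0.4,"x":0,"y":0,"z":0.1,"ax":0,"ay":0,"az":0},{"claw":0.4,"x":0,"y":0,"z":0,"ax":0,"ay":0,"az":0},{"claw":0.4,"x":0,"y":0,"z":0,"ax":0,"ay":0,"az":0}])

```text
clock: 18.43
eef_pos: [0.5618, -0.2193, 0.1317]
orientation: [-0.001, 0.955, 0.296, -0.001]
contact_force: [-0.5, -0.5, 0.2]
width: 0.0598
```

Run:
```python
from h import *
im=manip.camera("wrist")[:,:,::-1];b=manip.camera("side")[:,:,::-1]
o=np.zeros((500,800,3),np.uint8);o[:320,:420]=cv2.resize(im[190:350,215:425],(420,320));o[:500,430:800]=cv2.resize(b[105:205,280:354],(370,500),interpolation=2)
cv2.imwrite("pics/m12.png",o)
```

```text
(no output)
```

View pics/m12.png

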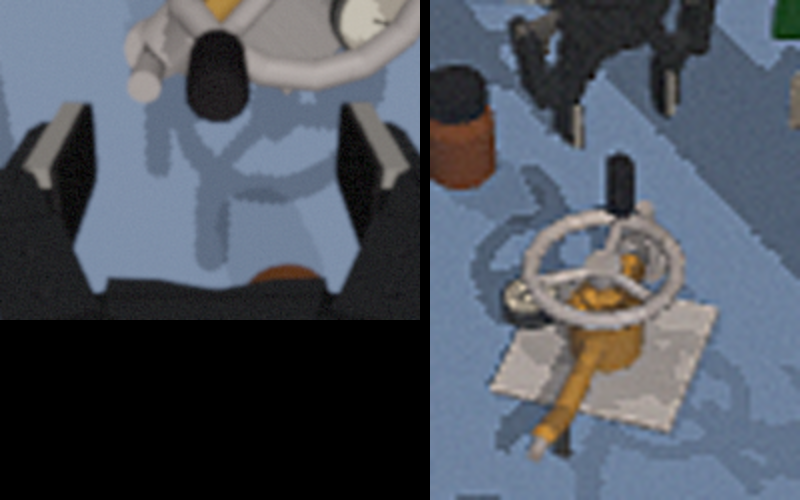

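jog_arm(deltas=[{"claw":0.4,"x":0,"y":0,"z":0.06,"ax":0,"ay":0,"az":0},{"claw":0.4,"x":0,"y":0,"z":0.06,"ax":0,"ay":0,"az":0},{"claw":0.4,"x":0,"y":0,"z":0.06,"ax":0,"ay":0,"az":0},{"claw":0.4,"x":0,"y":0,"z":0.05,"ax":0,"ay":0,"az":0},{"claw":0.4,"x":0,"y":0,"z":0.03,"ax":0,"ay":0,"az":0},{"claw":0.4,"x":0,"y":0,"z":0.01,"ax":0,"ay":0,"az":0},{"claw":0.4,"x":0,"y":0,"z":0,"ax":0,"ay":0,"az":0},{"claw":0.4,"x":0,"y":0,"z":0,"ax":0,"ay":0,"az":0}])

```text
clock: 19.2
eef_pos: [0.5631, -0.2199, 0.0789]
orientation: [0.0, 0.955, 0.296, 0.0]
contact_force: [0.3, 0.0, 0.5]
width: 0.06
```

Run:
```python
from h import *
im=manip.camera("wrist")[:,:,::-1];b=manip.camera("side")[:,:,::-1]
o=np.zeros((500,800,3),np.uint8);o[:320,:420]=cv2.resize(im[190:350,215:425],(420,320));o[:500,430:800]=cv2.resize(b[105:205,280:354],(370,500),interpolation=2)
cv2.imwrite("pics/m13.png",o)
```

```text
(no output)
```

View pics/m13.png

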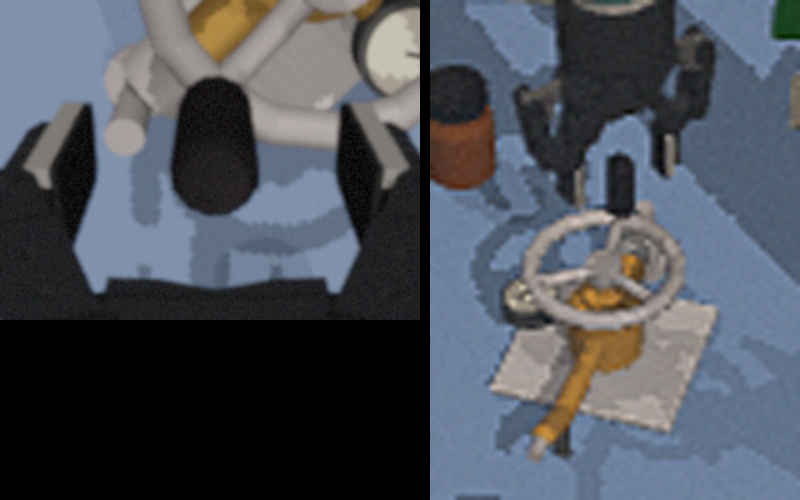

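jog_arm(deltas=[{"claw":0,"x":0,"y":0,"z":0.01,"ax":0,"ay":0,"az":0},{"claw":0,"x":0,"y":0,"z":0.01,"ax":0,"ay":0,"az":0},{"claw":-0.3,"x":0,"y":0,"z":0.01,"ax":0,"ay":0,"az":0},{"claw":-0.4,"x":0,"y":0,"z":0,"ax":0,"ay":0,"az":0},{"claw":-0.5,"x":0,"y":0,"z":0,"ax":0,"ay":0,"az":0},{"claw":-1,"x":0,"y":0,"z":0,"ax":0,"ay":0,"az":0},{"claw":-1,"x":0,"y":0,"z":0,"ax":0,"ay":0,"az":0},{"claw":-1,"x":0,"y":0,"z":0,"ax":0,"ay":0,"az":0}])

```text
clock: 19.97
eef_pos: [0.5627, -0.2198, 0.073]
orientation: [-0.0, 0.955, 0.296, -0.0]
contact_force: [-0.7, -0.6, 0.4]
width: 0.0182
```

Run:
```python
from h import *
s=manip.state();print(s["eef_pos"],s["contact_force"],s["torque"],s["width"])
im=manip.camera("wrist")[:,:,::-1];b=manip.camera("side")[:,:,::-1]
o=np.zeros((500,800,3),np.uint8);o[:320,:420]=cv2.resize(im[190:350,215:425],(420,320));o[:500,430:800]=cv2.resize(b[105:205,280:354],(370,500),interpolation=2)
cv2.imwrite("pics/m14.png",o)
```

```text
[ 0.56270736 -0.21982698  0.072953  ] [-0.6738021  -0.6035055   0.38776227] [0.00804525 0.25858048 0.00521799] 0.01822463101683777
```

View pics/m14.png

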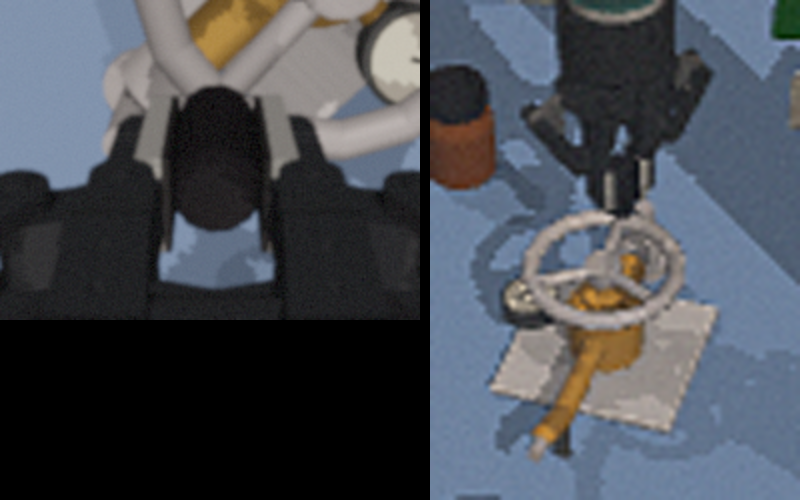

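jog_arm(deltas=[{"claw":-1,"x":0.002,"y":-0.002,"z":0,"ax":0,"ay":0,"az":0},{"claw":-1,"x":0,"y":0,"z":0,"ax":0,"ay":0,"az":0},{"claw":-1,"x":0,"y":0,"z":0,"ax":0,"ay":0,"az":0},{"claw":-1,"x":0,"y":0,"z":0,"ax":0,"ay":0,"az":0},{"claw":-1,"x":0,"y":0,"z":0,"ax":0,"ay":0,"az":0},{"claw":-1,"x":0,"y":0,"z":0,"ax":0,"ay":0,"az":0},{"claw":-1,"x":0,"y":0,"z":0,"ax":0,"ay":0,"az":0},{"claw":-1,"x":0,"y":0,"z":0,"ax":0,"ay":0,"az":0}])

```text
clock: 20.73
eef_pos: [0.563, -0.2198, 0.073]
orientation: [0.0, 0.955, 0.296, -0.0]
contact_force: [-3.4, -4.2, 0.7]
width: 0.0182
```

Run:
```python
from h import *
s=manip.state();print(s["eef_pos"],s["contact_force"],s["torque"],s["width"])
```

```text
[ 0.56298751 -0.21981999  0.07297267] [-3.43434532 -4.21676359  0.74954047] [-0.82637087  0.61031603 -0.00091796] 0.018243785478395808
```

```bash
cat > arc.py <<'E'
import numpy as np,sys
# rows for arc from phi0 by d degrees in n rows, radius .05 ; units of .2 m
phi,d,n=map(float,sys.argv[1:4])
for i in range(int(n)):
    a,b=np.radians(phi+d*i/n),np.radians(phi+d*(i+1)/n)
    print(round(.25*(np.cos(b)-np.cos(a)),4),round(.25*(np.sin(b)-np.sin(a)),4))
E
python3 arc.py 131.6 36 8; echo; python3 arc.py 167.6 36 8
```

```text
-0.0142 -0.0136
-0.013 -0.0147
-0.0119 -0.0156
-0.0106 -0.0165
-0.0093 -0.0173
-0.0079 -0.018
-0.0064 -0.0185
-0.005 -0.019

-0.0035 -0.0193
-0.0019 -0.0195
-0.0004 -0.0196
0.0011 -0.0196
0.0027 -0.0194
0.0042 -0.0192
0.0057 -0.0188
0.0071 -0.0183
```

jog_arm(deltas=[{"claw":-1,"x":-0.0162,"y":-0.0116,"z":0,"ax":0,"ay":0,"az":0},{"claw":-1,"x":-0.013,"y":-0.0147,"z":0,"ax":0,"ay":0,"az":0},{"claw":-1,"x":-0.0119,"y":-0.0156,"z":0,"ax":0,"ay":0,"az":0},{"claw":-1,"x":-0.0106,"y":-0.0165,"z":0,"ax":0,"ay":0,"az":0},{"claw":-1,"x":-0.0093,"y":-0.0173,"z":0,"ax":0,"ay":0,"az":0},{"claw":-1,"x":-0.0079,"y":-0.018,"z":0,"ax":0,"ay":0,"az":0},{"claw":-1,"x":-0.0064,"y":-0.0185,"z":0,"ax":0,"ay":0,"az":0},{"claw":-1,"x":-0.005,"y":-0.019,"z":0,"ax":0,"ay":0,"az":0}])

```text
clock: 21.4
eef_pos: [0.5342, -0.2066, 0.073]
orientation: [0.0, 0.955, 0.296, -0.0]
contact_force: [-1.5, -4.4, -1.0]
width: 0.0179
```

```bash
cat > s.py <<'E'
from h import *
s=manip.state();p=s["eef_pos"][:2];F=s["contact_force"][:2];C=np.array([.5690,-.1702])
r=p-C;u=r/np.linalg.norm(r);t=np.array([-u[1],u[0]]);th=np.degrees(np.arctan2(r[1],r[0]))
print("clk",s["clock"],"p",p,"r",np.linalg.norm(r),"phi",(34.4-th)%360,"Frad",F@u,"Ftan(ccw+)",F@t,"w",s["width"],s["contact_force"][2],s["torque"])
E
python3 s.py
```

```text
clk 21.4 p [ 0.53419299 -0.20656354] r 0.05033721109159425 phi 168.14711452924675 Frad 4.209011654912608 Ftan(ccw+) 2.012544058174141 w 0.017895914599022695 -1.038627887641458 [-0.97494961  0.03620983  0.02210203]
```

jog_arm(deltas=[{"claw":-1,"x":-0.0035,"y":-0.0193,"z":0,"ax":0,"ay":0,"az":0},{"claw":-1,"x":-0.0019,"y":-0.0195,"z":0,"ax":0,"ay":0,"az":0},{"claw":-1,"x":-0.0004,"y":-0.0196,"z":0,"ax":0,"ay":0,"az":0},{"claw":-1,"x":0.0011,"y":-0.0196,"z":0,"ax":0,"ay":0,"az":0},{"claw":-1,"x":0.0027,"y":-0.0194,"z":0,"ax":0,"ay":0,"az":0},{"claw":-1,"x":0.0042,"y":-0.0192,"z":0,"ax":0,"ay":0,"az":0},{"claw":-1,"x":0.0057,"y":-0.0188,"z":0,"ax":0,"ay":0,"az":0},{"claw":-1,"x":0.0071,"y":-0.0183,"z":0,"ax":0,"ay":0,"az":0}])

```text
clock: 22.07
eef_pos: [0.5192, -0.1789, 0.0729]
orientation: [-0.0, 0.955, 0.296, -0.001]
contact_force: [-2.9, -3.3, 1.8]
width: 0.018
```

```bash
python3 s.py; python3 arc.py 203.6 27 8
```

```text
clk 22.0667 p [ 0.51916607 -0.17890019] r 0.05058768502794582 phi 204.4969002046538 Frad 3.4491481670194917 Ftan(ccw+) 2.7051713844260963 w 0.018017375550864557 1.7858516320177436 [-0.72762247  0.70276082 -0.02557987]
0.0063 -0.0133
0.0071 -0.0129
0.0078 -0.0125
0.0085 -0.012
0.0092 -0.0115
0.0099 -0.0109
0.0105 -0.0103
0.0111 -0.0097
```

jog_arm(deltas=[{"claw":-1,"x":0.0063,"y":-0.0133,"z":0,"ax":0,"ay":0,"az":0},{"claw":-1,"x":0.0071,"y":-0.0129,"z":0,"ax":0,"ay":0,"az":0},{"claw":-1,"x":0.0078,"y":-0.0125,"z":0,"ax":0,"ay":0,"az":0},{"claw":-1,"x":0.0085,"y":-0.012,"z":0,"ax":0,"ay":0,"az":0},{"claw":-1,"x":0.0092,"y":-0.0115,"z":0,"ax":0,"ay":0,"az":0},{"claw":-1,"x":0.0099,"y":-0.0109,"z":0,"ax":0,"ay":0,"az":0},{"claw":-1,"x":0.0105,"y":-0.0103,"z":0,"ax":0,"ay":0,"az":0},{"claw":-1,"x":0.0111,"y":-0.0097,"z":0,"ax":0,"ay":0,"az":0}])

```text
clock: 22.73
eef_pos: [0.5206, -0.1554, 0.0729]
orientation: [-0.001, 0.955, 0.296, -0.0]
contact_force: [-5.2, -1.2, 4.2]
width: 0.0181
```

```bash
python3 s.py; for k in 230.6 238.6 246.6 254.6 262.6 270.6 278.6; do python3 arc.py $k 8 8|sed -n 4p;done
```

```text
clk 22.7333 p [ 0.52062448 -0.1553547 ] r 0.050602111610044735 phi 231.46000995989976 Frad 4.614223792256381 Ftan(ccw+) 2.682941568905758 w 0.01812560934780775 4.176411377930025 [-0.33895687  0.94996143 -0.04602856]
0.0035 -0.0026
0.0039 -0.002
0.0041 -0.0015
0.0043 -0.0009
0.0044 -0.0003
0.0044 0.0003
0.0043 0.0009
```

jog_arm(deltas=[{"claw":-1,"x":0.0034,"y":-0.0028,"z":0,"ax":0,"ay":0,"az":0},{"claw":-1,"x":0.0034,"y":-0.0028,"z":0,"ax":0,"ay":0,"az":0},{"claw":-1,"x":0.0035,"y":-0.0026,"z":0,"ax":0,"ay":0,"az":0},{"claw":-1,"x":0.0035,"y":-0.0026,"z":0,"ax":0,"ay":0,"az":0},{"claw":-1,"x":0.0036,"y":-0.0025,"z":0,"ax":0,"ay":0,"az":0},{"claw":-1,"x":0.0036,"y":-0.0025,"z":0,"ax":0,"ay":0,"az":0},{"claw":-1,"x":0.0037,"y":-0.0023,"z":0,"ax":0,"ay":0,"az":0},{"claw":-1,"x":0.0037,"y":-0.0023,"z":0,"ax":0,"ay":0,"az":0}])

```text
clock: 23.4
eef_pos: [0.5231, -0.1489, 0.0729]
orientation: [-0.001, 0.955, 0.296, -0.0]
contact_force: [-4.5, -0.8, 4.9]
width: 0.0183
```

```bash
python3 s.py
```

```text
clk 23.4 p [ 0.52313815 -0.1489178 ] r 0.05055928378446997 phi 239.29366360647234 Frad 3.720917060011053 Ftan(ccw+) 2.619667224025828 w 0.01834942391864225 4.946139569338351 [-0.14808472  1.01949188  0.01328449]
```

jog_arm(deltas=[{"claw":-1,"x":0.0039,"y":-0.002,"z":0,"ax":0,"ay":0,"az":0},{"claw":-1,"x":0.0039,"y":-0.002,"z":0,"ax":0,"ay":0,"az":0},{"claw":-1,"x":0.0039,"y":-0.002,"z":0,"ax":0,"ay":0,"az":0},{"claw":-1,"x":0.0039,"y":-0.002,"z":0,"ax":0,"ay":0,"az":0},{"claw":-1,"x":0.0039,"y":-0.002,"z":0,"ax":0,"ay":0,"az":0},{"claw":-1,"x":0.0039,"y":-0.002,"z":0,"ax":0,"ay":0,"az":0},{"claw":-1,"x":0.0039,"y":-0.002,"z":0,"ax":0,"ay":0,"az":0},{"claw":-1,"x":0.0039,"y":-0.002,"z":0,"ax":0,"ay":0,"az":0}])

```text
clock: 24.07
eef_pos: [0.5266, -0.1426, 0.0729]
orientation: [-0.001, 0.955, 0.296, 0.0]
contact_force: [-4.5, -1.5, 5.2]
width: 0.0184
```

jog_arm(deltas=[{"claw":-1,"x":0.0041,"y":-0.0015,"z":0,"ax":0,"ay":0,"az":0},{"claw":-1,"x":0.0041,"y":-0.0015,"z":0,"ax":0,"ay":0,"az":0},{"claw":-1,"x":0.0041,"y":-0.0015,"z":0,"ax":0,"ay":0,"az":0},{"claw":-1,"x":0.0041,"y":-0.0015,"z":0,"ax":0,"ay":0,"az":0},{"claw":-1,"x":0.0041,"y":-0.0015,"z":0,"ax":0,"ay":0,"az":0},{"claw":-1,"x":0.0041,"y":-0.0015,"z":0,"ax":0,"ay":0,"az":0},{"claw":-1,"x":0.0041,"y":-0.0015,"z":0,"ax":0,"ay":0,"az":0},{"claw":-1,"x":0.0041,"y":-0.0015,"z":0,"ax":0,"ay":0,"az":0}])

```text
clock: 24.73
eef_pos: [0.5308, -0.1372, 0.0729]
orientation: [-0.001, 0.955, 0.296, 0.0]
contact_force: [-3.8, -0.0, 4.4]
width: 0.0183
```

jog_arm(deltas=[{"claw":-1,"x":0.0043,"y":-0.0009,"z":0,"ax":0,"ay":0,"az":0},{"claw":-1,"x":0.0043,"y":-0.0009,"z":0,"ax":0,"ay":0,"az":0},{"claw":-1,"x":0.0043,"y":-0.0009,"z":0,"ax":0,"ay":0,"az":0},{"claw":-1,"x":0.0043,"y":-0.0009,"z":0,"ax":0,"ay":0,"az":0},{"claw":-1,"x":0.0043,"y":-0.0009,"z":0,"ax":0,"ay":0,"az":0},{"claw":-1,"x":0.0043,"y":-0.0009,"z":0,"ax":0,"ay":0,"az":0},{"claw":-1,"x":0.0043,"y":-0.0009,"z":0,"ax":0,"ay":0,"az":0},{"claw":-1,"x":0.0043,"y":-0.0009,"z":0,"ax":0,"ay":0,"az":0}])

```text
clock: 25.4
eef_pos: [0.5358, -0.1322, 0.0729]
orientation: [-0.001, 0.955, 0.296, 0.0]
contact_force: [-4.5, 1.2, 5.0]
width: 0.0184
```

```bash
python3 s.py
```

```text
clk 25.4 p [ 0.5358019  -0.13223951] r 0.05042928706420465 phi 263.22888930197115 Frad 3.8918365335410794 Ftan(ccw+) 2.6256735190979628 w 0.01844886540788666 5.0173024126140495 [0.21168258 0.89673133 0.04397319]
```

jog_arm(deltas=[{"claw":-1,"x":0.0049,"y":-0.0002,"z":0,"ax":0,"ay":0,"az":0},{"claw":-1,"x":0.0049,"y":-0.0002,"z":0,"ax":0,"ay":0,"az":0},{"claw":-1,"x":0.0049,"y":-0.0002,"z":0,"ax":0,"ay":0,"az":0},{"claw":-1,"x":0.0049,"y":-0.0002,"z":0,"ax":0,"ay":0,"az":0},{"claw":-1,"x":0.0049,"y":-0.0002,"z":0,"ax":0,"ay":0,"az":0},{"claw":-1,"x":0.0049,"y":-0.0002,"z":0,"ax":0,"ay":0,"az":0},{"claw":-1,"x":0.0049,"y":-0.0002,"z":0,"ax":0,"ay":0,"az":0},{"claw":-1,"x":0.0049,"y":-0.0002,"z":0,"ax":0,"ay":0,"az":0}])

```text
clock: 26.07
eef_pos: [0.5421, -0.1276, 0.0729]
orientation: [-0.0, 0.955, 0.296, 0.0]
contact_force: [-4.0, 1.8, 4.7]
width: 0.0182
```

jog_arm(deltas=[{"claw":-1,"x":0.0049,"y":0.0005,"z":0,"ax":0,"ay":0,"az":0},{"claw":-1,"x":0.0049,"y":0.0005,"z":0,"ax":0,"ay":0,"az":0},{"claw":-1,"x":0.0049,"y":0.0005,"z":0,"ax":0,"ay":0,"az":0},{"claw":-1,"x":0.0049,"y":0.0005,"z":0,"ax":0,"ay":0,"az":0},{"claw":-1,"x":0.0049,"y":0.0005,"z":0,"ax":0,"ay":0,"az":0},{"claw":-1,"x":0.0049,"y":0.0005,"z":0,"ax":0,"ay":0,"az":0},{"claw":-1,"x":0.0049,"y":0.0005,"z":0,"ax":0,"ay":0,"az":0},{"claw":-1,"x":0.0049,"y":0.0005,"z":0,"ax":0,"ay":0,"az":0}])

```text
clock: 26.73
eef_pos: [0.5492, -0.1241, 0.0729]
orientation: [-0.0, 0.955, 0.296, 0.0]
contact_force: [-3.7, 1.8, 5.0]
width: 0.0187
```

jog_arm(deltas=[{"claw":-1,"x":0.0047,"y":0.0013,"z":0,"ax":0,"ay":0,"az":0},{"claw":-1,"x":0.0047,"y":0.0013,"z":0,"ax":0,"ay":0,"az":0},{"claw":-1,"x":0.0047,"y":0.0013,"z":0,"ax":0,"ay":0,"az":0},{"claw":-1,"x":0.0047,"y":0.0013,"z":0,"ax":0,"ay":0,"az":0},{"claw":-1,"x":0.0047,"y":0.0013,"z":0,"ax":0,"ay":0,"az":0},{"claw":-1,"x":0.0047,"y":0.0013,"z":0,"ax":0,"ay":0,"az":0},{"claw":-1,"x":0.0047,"y":0.0013,"z":0,"ax":0,"ay":0,"az":0},{"claw":-1,"x":0.0047,"y":0.0013,"z":0,"ax":0,"ay":0,"az":0}])

```text
clock: 27.4
eef_pos: [0.5565, -0.1216, 0.0729]
orientation: [-0.0, 0.955, 0.296, 0.0]
contact_force: [-3.3, 2.6, 4.9]
width: 0.018
```

jog_arm(deltas=[{"claw":-1,"x":0.0045,"y":0.002,"z":0,"ax":0,"ay":0,"az":0},{"claw":-1,"x":0.0045,"y":0.002,"z":0,"ax":0,"ay":0,"az":0},{"claw":-1,"x":0.0045,"y":0.002,"z":0,"ax":0,"ay":0,"az":0},{"claw":-1,"x":0.0045,"y":0.002,"z":0,"ax":0,"ay":0,"az":0},{"claw":-1,"x":0.0045,"y":0.002,"z":0,"ax":0,"ay":0,"az":0},{"claw":-1,"x":0.0045,"y":0.002,"z":0,"ax":0,"ay":0,"az":0},{"claw":-1,"x":0.0045,"y":0.002,"z":0,"ax":0,"ay":0,"az":0},{"claw":-1,"x":0.0045,"y":0.002,"z":0,"ax":0,"ay":0,"az":0}])

```text
clock: 28.07
eef_pos: [0.5643, -0.1204, 0.0729]
orientation: [0.0, 0.955, 0.296, 0.0]
contact_force: [-3.3, 3.3, 4.8]
width: 0.0183
```

jog_arm(deltas=[{"claw":-1,"x":0.0041,"y":0.0027,"z":0,"ax":0,"ay":0,"az":0},{"claw":-1,"x":0.0041,"y":0.0027,"z":0,"ax":0,"ay":0,"az":0},{"claw":-1,"x":0.0041,"y":0.0027,"z":0,"ax":0,"ay":0,"az":0},{"claw":-1,"x":0.0041,"y":0.0027,"z":0,"ax":0,"ay":0,"az":0},{"claw":-1,"x":0.0041,"y":0.0027,"z":0,"ax":0,"ay":0,"az":0},{"claw":-1,"x":0.0041,"y":0.0027,"z":0,"ax":0,"ay":0,"az":0},{"claw":-1,"x":0.0041,"y":0.0027,"z":0,"ax":0,"ay":0,"az":0},{"claw":-1,"x":0.0041,"y":0.0027,"z":0,"ax":0,"ay":0,"az":0}])

```text
clock: 28.73
eef_pos: [0.5722, -0.1204, 0.0729]
orientation: [0.0, 0.955, 0.296, 0.0]
contact_force: [-2.0, 3.5, 3.7]
width: 0.0183
```

jog_arm(deltas=[{"claw":-1,"x":0.0036,"y":0.0033,"z":0,"ax":0,"ay":0,"az":0},{"claw":-1,"x":0.0036,"y":0.0033,"z":0,"ax":0,"ay":0,"az":0},{"claw":-1,"x":0.0036,"y":0.0033,"z":0,"ax":0,"ay":0,"az":0},{"claw":-1,"x":0.0036,"y":0.0033,"z":0,"ax":0,"ay":0,"az":0},{"claw":-1,"x":0.0036,"y":0.0033,"z":0,"ax":0,"ay":0,"az":0},{"claw":-1,"x":0.0036,"y":0.0033,"z":0,"ax":0,"ay":0,"az":0},{"claw":-1,"x":0.0036,"y":0.0033,"z":0,"ax":0,"ay":0,"az":0},{"claw":-1,"x":0.0036,"y":0.0033,"z":0,"ax":0,"ay":0,"az":0}])

```text
clock: 29.4
eef_pos: [0.5799, -0.1216, 0.0729]
orientation: [0.0, 0.955, 0.296, -0.0]
contact_force: [-1.1, 1.8, 3.3]
width: 0.0186
```

jog_arm(deltas=[{"claw":-1,"x":0.0031,"y":0.0038,"z":0,"ax":0,"ay":0,"az":0},{"claw":-1,"x":0.0031,"y":0.0038,"z":0,"ax":0,"ay":0,"az":0},{"claw":-1,"x":0.0031,"y":0.0038,"z":0,"ax":0,"ay":0,"az":0},{"claw":-1,"x":0.0031,"y":0.0038,"z":0,"ax":0,"ay":0,"az":0},{"claw":-1,"x":0.0031,"y":0.0038,"z":0,"ax":0,"ay":0,"az":0},{"claw":-1,"x":0.0031,"y":0.0038,"z":0,"ax":0,"ay":0,"az":0},{"claw":-1,"x":0.0031,"y":0.0038,"z":0,"ax":0,"ay":0,"az":0},{"claw":-1,"x":0.0031,"y":0.0038,"z":0,"ax":0,"ay":0,"az":0}])

```text
clock: 30.07
eef_pos: [0.5873, -0.1239, 0.0729]
orientation: [0.0, 0.955, 0.296, -0.0]
contact_force: [-2.1, 1.2, 2.9]
width: 0.0182
```

jog_arm(deltas=[{"claw":-1,"x":0.0024,"y":0.0043,"z":0,"ax":0,"ay":0,"az":0},{"claw":-1,"x":0.0024,"y":0.0043,"z":0,"ax":0,"ay":0,"az":0},{"claw":-1,"x":0.0024,"y":0.0043,"z":0,"ax":0,"ay":0,"az":0},{"claw":-1,"x":0.0024,"y":0.0043,"z":0,"ax":0,"ay":0,"az":0},{"claw":-1,"x":0.0024,"y":0.0043,"z":0,"ax":0,"ay":0,"az":0},{"claw":-1,"x":0.0024,"y":0.0043,"z":0,"ax":0,"ay":0,"az":0},{"claw":-1,"x":0.0024,"y":0.0043,"z":0,"ax":0,"ay":0,"az":0},{"claw":-1,"x":0.0024,"y":0.0043,"z":0,"ax":0,"ay":0,"az":0}])

```text
clock: 30.73
eef_pos: [0.5942, -0.1274, 0.0729]
orientation: [0.0, 0.955, 0.296, -0.0]
contact_force: [-2.9, 0.2, 3.3]
width: 0.0186
```

```bash
python3 s.py
```

```text
clk 30.7333 p [ 0.59421885 -0.12738036] r 0.04969418136411837 phi 334.8961839067433 Frad -1.2983632696423095 Ftan(ccw+) 2.5943704615735297 w 0.018610837632027023 3.340281819669838 [0.04826845 0.58756713 0.01120516]
```

jog_arm(deltas=[{"claw":-1,"x":0.0018,"y":0.0046,"z":0,"ax":0,"ay":0,"az":0},{"claw":-1,"x":0.0018,"y":0.0046,"z":0,"ax":0,"ay":0,"az":0},{"claw":-1,"x":0.0018,"y":0.0046,"z":0,"ax":0,"ay":0,"az":0},{"claw":-1,"x":0.0018,"y":0.0046,"z":0,"ax":0,"ay":0,"az":0},{"claw":-1,"x":0.0018,"y":0.0046,"z":0,"ax":0,"ay":0,"az":0},{"claw":-1,"x":0.0018,"y":0.0046,"z":0,"ax":0,"ay":0,"az":0},{"claw":-1,"x":0.0018,"y":0.0046,"z":0,"ax":0,"ay":0,"az":0},{"claw":-1,"x":0.0018,"y":0.0046,"z":0,"ax":0,"ay":0,"az":0}])

```text
clock: 31.4
eef_pos: [0.6006, -0.1318, 0.0729]
orientation: [0.0, 0.955, 0.296, -0.0]
contact_force: [-5.0, -1.0, 3.7]
width: 0.0184
```

jog_arm(deltas=[{"claw":-1,"x":0.001,"y":0.0048,"z":0,"ax":0,"ay":0,"az":0},{"claw":-1,"x":0.001,"y":0.0048,"z":0,"ax":0,"ay":0,"az":0},{"claw":-1,"x":0.001,"y":0.0048,"z":0,"ax":0,"ay":0,"az":0},{"claw":-1,"x":0.001,"y":0.0048,"z":0,"ax":0,"ay":0,"az":0},{"claw":-1,"x":0.001,"y":0.0048,"z":0,"ax":0,"ay":0,"az":0},{"claw":-1,"x":0.001,"y":0.0048,"z":0,"ax":0,"ay":0,"az":0},{"claw":-1,"x":0.001,"y":0.0048,"z":0,"ax":0,"ay":0,"az":0},{"claw":-1,"x":0.001,"y":0.0048,"z":0,"ax":0,"ay":0,"az":0}])

```text
clock: 32.07
eef_pos: [0.6061, -0.1372, 0.0729]
orientation: [0.0, 0.955, 0.296, -0.001]
contact_force: [-5.4, -0.6, 6.0]
width: 0.0181
```

jog_arm(deltas=[{"claw":-1,"x":0.0002,"y":0.0049,"z":0,"ax":0,"ay":0,"az":0},{"claw":-1,"x":0.0002,"y":0.0049,"z":0,"ax":0,"ay":0,"az":0},{"claw":-1,"x":0.0002,"y":0.0049,"z":0,"ax":0,"ay":0,"az":0},{"claw":-1,"x":0.0002,"y":0.0049,"z":0,"ax":0,"ay":0,"az":0},{"claw":-1,"x":0.0002,"y":0.0049,"z":0,"ax":0,"ay":0,"az":0},{"claw":-1,"x":0.0002,"y":0.0049,"z":0,"ax":0,"ay":0,"az":0},{"claw":-1,"x":0.0002,"y":0.0049,"z":0,"ax":0,"ay":0,"az":0},{"claw":-1,"x":0.0002,"y":0.0049,"z":0,"ax":0,"ay":0,"az":0}])

```text
clock: 32.73
eef_pos: [0.6105, -0.1432, 0.0729]
orientation: [-0.0, 0.955, 0.296, -0.001]
contact_force: [-5.4, -1.0, 5.6]
width: 0.018
```

```bash
python3 s.py
```

```text
clk 32.7333 p [ 0.61053085 -0.14315759] r 0.04955908804183982 phi 1.3302263016410976 Frad -5.083689203898782 Ftan(ccw+) 2.117253945350812 w 0.018029537831773735 5.560627195537532 [-0.13874336  1.26484958  0.06071597]
```

jog_arm(deltas=[{"claw":-1,"x":-0.0005,"y":0.0049,"z":0,"ax":0,"ay":0,"az":0},{"claw":-1,"x":-0.0005,"y":0.0049,"z":0,"ax":0,"ay":0,"az":0},{"claw":-1,"x":-0.0005,"y":0.0049,"z":0,"ax":0,"ay":0,"az":0},{"claw":-1,"x":-0.0005,"y":0.0049,"z":0,"ax":0,"ay":0,"az":0},{"claw":-1,"x":-0.0005,"y":0.0049,"z":0,"ax":0,"ay":0,"az":0},{"claw":-1,"x":-0.0005,"y":0.0049,"z":0,"ax":0,"ay":0,"az":0},{"claw":-1,"x":-0.0005,"y":0.0049,"z":0,"ax":0,"ay":0,"az":0},{"claw":-1,"x":-0.0005,"y":0.0049,"z":0,"ax":0,"ay":0,"az":0}])

```text
clock: 33.4
eef_pos: [0.6141, -0.1498, 0.0729]
orientation: [-0.001, 0.955, 0.296, -0.001]
contact_force: [-6.5, 0.0, 5.4]
width: 0.0183
```

jog_arm(deltas=[{"claw":-1,"x":-0.0013,"y":0.0047,"z":0,"ax":0,"ay":0,"az":0},{"claw":-1,"x":-0.0013,"y":0.0047,"z":0,"ax":0,"ay":0,"az":0},{"claw":-1,"x":-0.0013,"y":0.0047,"z":0,"ax":0,"ay":0,"az":0},{"claw":-1,"x":-0.0013,"y":0.0047,"z":0,"ax":0,"ay":0,"az":0},{"claw":-1,"x":-0.0013,"y":0.0047,"z":0,"ax":0,"ay":0,"az":0},{"claw":-1,"x":-0.0013,"y":0.0047,"z":0,"ax":0,"ay":0,"az":0},{"claw":-1,"x":-0.0013,"y":0.0047,"z":0,"ax":0,"ay":0,"az":0},{"claw":-1,"x":-0.0013,"y":0.0047,"z":0,"ax":0,"ay":0,"az":0}])

```text
clock: 34.07
eef_pos: [0.6166, -0.1568, 0.0729]
orientation: [-0.001, 0.955, 0.296, -0.001]
contact_force: [-5.6, 0.9, 6.4]
width: 0.0184
```

jog_arm(deltas=[{"claw":-1,"x":-0.002,"y":0.0045,"z":0,"ax":0,"ay":0,"az":0},{"claw":-1,"x":-0.002,"y":0.0045,"z":0,"ax":0,"ay":0,"az":0},{"claw":-1,"x":-0.002,"y":0.0045,"z":0,"ax":0,"ay":0,"az":0},{"claw":-1,"x":-0.002,"y":0.0045,"z":0,"ax":0,"ay":0,"az":0},{"claw":-1,"x":-0.002,"y":0.0045,"z":0,"ax":0,"ay":0,"az":0},{"claw":-1,"x":-0.002,"y":0.0045,"z":0,"ax":0,"ay":0,"az":0},{"claw":-1,"x":-0.002,"y":0.0045,"z":0,"ax":0,"ay":0,"az":0},{"claw":-1,"x":-0.002,"y":0.0045,"z":0,"ax":0,"ay":0,"az":0}])

```text
clock: 34.73
eef_pos: [0.6181, -0.1641, 0.0729]
orientation: [-0.001, 0.955, 0.296, -0.0]
contact_force: [-5.1, 1.9, 6.3]
width: 0.0183
```

jog_arm(deltas=[{"claw":-1,"x":-0.0027,"y":0.0041,"z":0,"ax":0,"ay":0,"az":0},{"claw":-1,"x":-0.0027,"y":0.0041,"z":0,"ax":0,"ay":0,"az":0},{"claw":-1,"x":-0.0027,"y":0.0041,"z":0,"ax":0,"ay":0,"az":0},{"claw":-1,"x":-0.0027,"y":0.0041,"z":0,"ax":0,"ay":0,"az":0},{"claw":-1,"x":-0.0027,"y":0.0041,"z":0,"ax":0,"ay":0,"az":0},{"claw":-1,"x":-0.0027,"y":0.0041,"z":0,"ax":0,"ay":0,"az":0},{"claw":-1,"x":-0.0027,"y":0.0041,"z":0,"ax":0,"ay":0,"az":0},{"claw":-1,"x":-0.0027,"y":0.0041,"z":0,"ax":0,"ay":0,"az":0}])

```text
clock: 35.4
eef_pos: [0.6184, -0.1716, 0.0729]
orientation: [-0.002, 0.955, 0.296, -0.0]
contact_force: [-6.0, 2.3, 6.0]
width: 0.0183
```

```bash
python3 s.py
```

```text
clk 35.4 p [ 0.61840714 -0.17159784] r 0.04942690512765752 phi 36.02059474982863 Frad -6.062457834838169 Ftan(ccw+) 2.1251818310017656 w 0.018276873087394716 5.978272380109188 [ 0.52486194  1.23257732 -0.01256526]
```

jog_arm(deltas=[{"claw":-1,"x":-0.0033,"y":0.0036,"z":0,"ax":0,"ay":0,"az":0},{"claw":-1,"x":-0.0033,"y":0.0036,"z":0,"ax":0,"ay":0,"az":0},{"claw":-1,"x":-0.0033,"y":0.0036,"z":0,"ax":0,"ay":0,"az":0},{"claw":-1,"x":-0.0033,"y":0.0036,"z":0,"ax":0,"ay":0,"az":0},{"claw":-1,"x":-0.0033,"y":0.0036,"z":0,"ax":0,"ay":0,"az":0},{"claw":-1,"x":-0.0033,"y":0.0036,"z":0,"ax":0,"ay":0,"az":0},{"claw":-1,"x":-0.0033,"y":0.0036,"z":0,"ax":0,"ay":0,"az":0},{"claw":-1,"x":-0.0033,"y":0.0036,"z":0,"ax":0,"ay":0,"az":0}])

```text
clock: 36.07
eef_pos: [0.6177, -0.179, 0.0729]
orientation: [-0.002, 0.955, 0.296, 0.0]
contact_force: [-4.6, 4.3, 6.7]
width: 0.0185
```

jog_arm(deltas=[{"claw":-1,"x":-0.0038,"y":0.0031,"z":0,"ax":0,"ay":0,"az":0},{"claw":-1,"x":-0.0038,"y":0.0031,"z":0,"ax":0,"ay":0,"az":0},{"claw":-1,"x":-0.0038,"y":0.0031,"z":0,"ax":0,"ay":0,"az":0},{"claw":-1,"x":-0.0038,"y":0.0031,"z":0,"ax":0,"ay":0,"az":0},{"claw":-1,"x":-0.0038,"y":0.0031,"z":0,"ax":0,"ay":0,"az":0},{"claw":-1,"x":-0.0038,"y":0.0031,"z":0,"ax":0,"ay":0,"az":0},{"claw":-1,"x":-0.0038,"y":0.0031,"z":0,"ax":0,"ay":0,"az":0},{"claw":-1,"x":-0.0038,"y":0.0031,"z":0,"ax":0,"ay":0,"az":0}])

```text
clock: 36.73
eef_pos: [0.6175, -0.1795, 0.0729]
orientation: [-0.008, 0.954, 0.298, 0.005]
contact_force: [1.0, 20.3, 6.5]
width: 0.0183
```

```bash
python3 s.py
python3 - <<'E'
from h import *
s=manip.state();print(s["orientation"],s["q"])
im=manip.camera("wrist")[:,:,::-1];b=manip.camera("side")[:,:,::-1]
o=np.zeros((500,800,3),np.uint8);o[:400,:420]=cv2.resize(im[150:350,215:425],(420,400));o[:500,430:800]=cv2.resize(b[105:205,280:354],(370,500),interpolation=2)
cv2.imwrite("pics/m15.png",o)
E
```

```text
clk 36.7333 p [ 0.61751085 -0.17953658] r 0.04940115610353842 phi 45.294147579853885 Frad -2.864166214950705 Ftan(ccw+) 20.122391289038585 w 0.01829099787779616 6.521991423926503 [ 4.01934356 -0.04845993 -0.00791826]
[-0.0078702   0.95443881  0.29826569  0.00471092] [-0.39249362  0.39814658 -0.14141746  1.03408301  0.01812223  0.57250034]
```

View pics/m15.png

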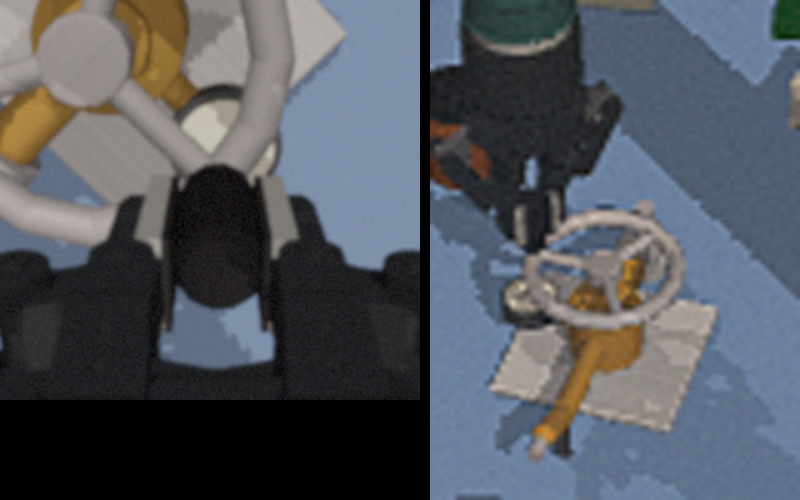

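```bash
cat > g.py <<'E'
from h import *
P=[(.5627,-.2198),(.5342,-.2066),(.5192,-.1789),(.5206,-.1554),(.5231,-.1489),(.5266,-.1426),(.5308,-.1372),(.5358,-.1322),(.5421,-.1276),(.5492,-.1241),(.5565,-.1216),(.5643,-.1204),(.5722,-.1204),(.5799,-.1216),(.5873,-.1239),(.5942,-.1274),(.6006,-.1318),(.6061,-.1372),(.6105,-.1432),(.6141,-.1498),(.6166,-.1568),(.6181,-.1641),(.6184,-.1716),(.6177,-.179)]
C,r=circ(P)
def grip(s):
    q=s["orientation"];return s["eef_pos"]+Ro.from_quat([q[1],q[2],q[3],q[0]]).as_matrix()@np.array([0,0,-.04])
if __name__=="__main__":
    s=manip.state();g=grip(s);d=g[:2]-C
    F=s["contact_force"][:2];u=d/np.linalg.norm(d)
    print("C",C,r,"clk",s["clock"],"grip",g,"r",np.linalg.norm(d),"theta",np.degrees(np.arctan2(d[1],d[0])),"Frad",F@u,"Ftan",F@[-u[1],u[0]],s["width"])
    d=np.array([.6177,-.179])-C;print("prev theta",np.degrees(np.arctan2(d[1],d[0])))
    d=np.array([.5627,-.2198])-C;print("start theta",np.degrees(np.arctan2(d[1],d[0])))
E
python3 g.py; python3 -c "
from h import *
print('jar',pt('top',456,133,.08))"
```

```text
C [ 0.56841528 -0.17018257] 0.05001107092283337 clk 36.8333 grip [ 0.61736048 -0.18022078  0.11287632] r 0.04996396909829777 theta -11.590123876426306 Frad -3.654229084233641 Ftan 17.93877700797239 0.018078385921043265
prev theta -10.143360223322267
start theta -96.57076834807974
jar [ 0.70936203 -0.35176963  0.08      ]
```

```bash
for k in 55.6 -34.4 -124.4 -214.4; do python3 arc.py $k -90 8;echo;done
```

```text
0.0375 -0.0315
0.0307 -0.0382
0.0226 -0.0435
0.0137 -0.0471
0.0043 -0.0488
-0.0054 -0.0487
-0.0148 -0.0467
-0.0236 -0.043

-0.0315 -0.0375
-0.0382 -0.0307
-0.0435 -0.0226
-0.0471 -0.0137
-0.0488 -0.0043
-0.0487 0.0054
-0.0467 0.0148
-0.043 0.0236

-0.0375 0.0315
-0.0307 0.0382
-0.0226 0.0435
-0.0137 0.0471
-0.0043 0.0488
0.0054 0.0487
0.0148 0.0467
0.0236 0.043

0.0315 0.0375
0.0382 0.0307
0.0435 0.0226
0.0471 0.0137
0.0488 0.0043
0.0487 -0.0054
0.0467 -0.0148
0.043 -0.0236
```

jog_arm(deltas=[{"claw":-1,"x":0.0375,"y":-0.0315,"z":0,"ax":0,"ay":0,"az":0},{"claw":-1,"x":0.0307,"y":-0.0382,"z":0,"ax":0,"ay":0,"az":0},{"claw":-1,"x":0.0226,"y":-0.0435,"z":0,"ax":0,"ay":0,"az":0},{"claw":-1,"x":0.0137,"y":-0.0471,"z":0,"ax":0,"ay":0,"az":0},{"claw":-1,"x":0.0043,"y":-0.0488,"z":0,"ax":0,"ay":0,"az":0},{"claw":-1,"x":-0.0054,"y":-0.0487,"z":0,"ax":0,"ay":0,"az":0},{"claw":-1,"x":-0.0148,"y":-0.0467,"z":0,"ax":0,"ay":0,"az":0},{"claw":-1,"x":-0.0236,"y":-0.043,"z":0,"ax":0,"ay":0,"az":0}])

```text
clock: 37.5
eef_pos: [0.5895, -0.1248, 0.073]
orientation: [0.002, 0.955, 0.296, 0.002]
contact_force: [1.5, -4.1, -1.4]
width: 0.0181
```

```bash
python3 g.py|head -1
```

```text
C [ 0.56841528 -0.17018257] 0.05001107092283337 clk 37.5 grip [ 0.58935306 -0.12468662  0.11301595] r 0.05008265319061918 theta 65.28755092833991 Frad -3.142750255291114 Ftan -3.09068582240723 0.01810726606401085
```

jog_arm(deltas=[{"claw":-1,"x":-0.0315,"y":-0.0375,"z":0,"ax":0,"ay":0,"az":0},{"claw":-1,"x":-0.0382,"y":-0.0307,"z":0,"ax":0,"ay":0,"az":0},{"claw":-1,"x":-0.0435,"y":-0.0226,"z":0,"ax":0,"ay":0,"az":0},{"claw":-1,"x":-0.0471,"y":-0.0137,"z":0,"ax":0,"ay":0,"az":0},{"claw":-1,"x":-0.0488,"y":-0.0043,"z":0,"ax":0,"ay":0,"az":0},{"claw":-1,"x":-0.0487,"y":0.0054,"z":0,"ax":0,"ay":0,"az":0},{"claw":-1,"x":-0.0467,"y":0.0148,"z":0,"ax":0,"ay":0,"az":0},{"claw":-1,"x":-0.043,"y":0.0236,"z":0,"ax":0,"ay":0,"az":0}])

```text
clock: 38.17
eef_pos: [0.5216, -0.1522, 0.073]
orientation: [-0.001, 0.955, 0.296, 0.0]
contact_force: [3.6, 2.8, -1.3]
width: 0.0183
```

```bash
python3 g.py|head -1
```

```text
C [ 0.56841528 -0.17018257] 0.05001107092283337 clk 38.1667 grip [ 0.52160118 -0.15226177  0.11296979] r 0.05012699233977088 theta 159.052769959357 Frad -2.3130749250587224 Ftan -3.9235121275686735 0.018319256246012536
```

jog_arm(deltas=[{"claw":-1,"x":-0.0375,"y":0.0315,"z":0,"ax":0,"ay":0,"az":0},{"claw":-1,"x":-0.0307,"y":0.0382,"z":0,"ax":0,"ay":0,"az":0},{"claw":-1,"x":-0.0226,"y":0.0435,"z":0,"ax":0,"ay":0,"az":0},{"claw":-1,"x":-0.0137,"y":0.0471,"z":0,"ax":0,"ay":0,"az":0},{"claw":-1,"x":-0.0043,"y":0.0488,"z":0,"ax":0,"ay":0,"az":0},{"claw":-1,"x":0.0054,"y":0.0487,"z":0,"ax":0,"ay":0,"az":0},{"claw":-1,"x":0.0148,"y":0.0467,"z":0,"ax":0,"ay":0,"az":0},{"claw":-1,"x":0.0236,"y":0.043,"z":0,"ax":0,"ay":0,"az":0}])

```text
clock: 38.83
eef_pos: [0.5512, -0.2173, 0.0729]
orientation: [-0.001, 0.955, 0.296, -0.001]
contact_force: [-1.6, 6.1, 6.0]
width: 0.0183
```

```bash
python3 g.py|head -1
```

```text
C [ 0.56841528 -0.17018257] 0.05001107092283337 clk 38.8333 grip [ 0.55129216 -0.21731023  0.11285931] r 0.05014197801598286 theta -109.9678440871063 Frad -5.172998229650948 Ftan -3.5620352141554874 0.01828346336201204
```

jog_arm(deltas=[{"claw":-1,"x":0.0315,"y":0.0375,"z":0,"ax":0,"ay":0,"az":0},{"claw":-1,"x":0.0382,"y":0.0307,"z":0,"ax":0,"ay":0,"az":0},{"claw":-1,"x":0.0435,"y":0.0226,"z":0,"ax":0,"ay":0,"az":0},{"claw":-1,"x":0.0471,"y":0.0137,"z":0,"ax":0,"ay":0,"az":0},{"claw":-1,"x":0.0488,"y":0.0043,"z":0,"ax":0,"ay":0,"az":0},{"claw":-1,"x":0.0487,"y":-0.0054,"z":0,"ax":0,"ay":0,"az":0},{"claw":-1,"x":0.0467,"y":-0.0148,"z":0,"ax":0,"ay":0,"az":0},{"claw":-1,"x":0.043,"y":-0.0236,"z":0,"ax":0,"ay":0,"az":0}])

```text
clock: 39.5
eef_pos: [0.6144, -0.1899, 0.0729]
orientation: [0.001, 0.955, 0.296, -0.003]
contact_force: [-7.6, -0.5, 7.2]
width: 0.0179
```

```bash
python3 g.py|head -1
```

```text
C [ 0.56841528 -0.17018257] 0.05001107092283337 clk 39.5 grip [ 0.61460475 -0.18971148  0.11288025] r 0.050148235384756754 theta -22.918644879425035 Frad -6.765042951937255 Ftan -3.439070452175006 0.017949089955742188
```

jog_arm(deltas=[{"claw":-1,"x":0.0375,"y":-0.0315,"z":0,"ax":0,"ay":0,"az":0},{"claw":-1,"x":0.0307,"y":-0.0382,"z":0,"ax":0,"ay":0,"az":0},{"claw":-1,"x":0.0226,"y":-0.0435,"z":0,"ax":0,"ay":0,"az":0},{"claw":-1,"x":0.0137,"y":-0.0471,"z":0,"ax":0,"ay":0,"az":0},{"claw":-1,"x":0.0043,"y":-0.0488,"z":0,"ax":0,"ay":0,"az":0},{"claw":-1,"x":-0.0054,"y":-0.0487,"z":0,"ax":0,"ay":0,"az":0},{"claw":-1,"x":-0.0148,"y":-0.0467,"z":0,"ax":0,"ay":0,"az":0},{"claw":-1,"x":-0.0236,"y":-0.043,"z":0,"ax":0,"ay":0,"az":0}])

```text
clock: 40.17
eef_pos: [0.5875, -0.1239, 0.073]
orientation: [0.001, 0.955, 0.296, 0.001]
contact_force: [1.5, -4.9, -0.6]
width: 0.0184
```

```bash
python3 g.py|head -1
```

```text
C [ 0.56841528 -0.17018257] 0.05001107092283337 clk 40.1667 grip [ 0.58745062 -0.12383773  0.11296286] r 0.050101779750101126 theta 67.6704459555043 Frad -3.9840104023466854 Ftan -3.2623355810852233 0.018398253342807546
```

jog_arm(deltas=[{"claw":-1,"x":-0.0315,"y":-0.0375,"z":0,"ax":0,"ay":0,"az":0},{"claw":-1,"x":-0.0382,"y":-0.0307,"z":0,"ax":0,"ay":0,"az":0},{"claw":-1,"x":-0.0435,"y":-0.0226,"z":0,"ax":0,"ay":0,"az":0},{"claw":-1,"x":-0.0471,"y":-0.0137,"z":0,"ax":0,"ay":0,"az":0},{"claw":-1,"x":-0.0488,"y":-0.0043,"z":0,"ax":0,"ay":0,"az":0},{"claw":-1,"x":-0.0487,"y":0.0054,"z":0,"ax":0,"ay":0,"az":0},{"claw":-1,"x":-0.0467,"y":0.0148,"z":0,"ax":0,"ay":0,"az":0},{"claw":-1,"x":-0.043,"y":0.0236,"z":0,"ax":0,"ay":0,"az":0}])

```text
clock: 40.83
eef_pos: [0.5217, -0.1517, 0.073]
orientation: [-0.001, 0.955, 0.296, 0.001]
contact_force: [4.2, 1.6, -1.4]
width: 0.0183
```

```bash
python3 g.py|head -1
```

```text
C [ 0.56841528 -0.17018257] 0.05001107092283337 clk 40.8333 grip [ 0.52172193 -0.15184672  0.11297067] r 0.05016445655704587 theta 158.56073707410874 Frad -3.301095039141632 Ftan -3.0355495342592596 0.018289184758801362
```

jog_arm(deltas=[{"claw":-1,"x":-0.0375,"y":0.0315,"z":0,"ax":0,"ay":0,"az":0},{"claw":-1,"x":-0.0307,"y":0.0382,"z":0,"ax":0,"ay":0,"az":0},{"claw":-1,"x":-0.0226,"y":0.0435,"z":0,"ax":0,"ay":0,"az":0},{"claw":-1,"x":-0.0137,"y":0.0471,"z":0,"ax":0,"ay":0,"az":0},{"claw":-1,"x":-0.0043,"y":0.0488,"z":0,"ax":0,"ay":0,"az":0},{"claw":-1,"x":0.0054,"y":0.0487,"z":0,"ax":0,"ay":0,"az":0},{"claw":-1,"x":0.0148,"y":0.0467,"z":0,"ax":0,"ay":0,"az":0},{"claw":-1,"x":0.0236,"y":0.043,"z":0,"ax":0,"ay":0,"az":0}])

```text
clock: 41.5
eef_pos: [0.5511, -0.2172, 0.0729]
orientation: [-0.001, 0.955, 0.296, -0.001]
contact_force: [-1.5, 7.0, 6.5]
width: 0.0183
```

```bash
python3 g.py|head -1
```

```text
C [ 0.56841528 -0.17018257] 0.05001107092283337 clk 41.5 grip [ 0.55118037 -0.21726679  0.11287419] r 0.05013947120847203 theta -110.10486352504405 Frad -6.106051067528535 Ftan -3.786492542045857 0.018296059039903976
```

jog_arm(deltas=[{"claw":-1,"x":0.0315,"y":0.0375,"z":0,"ax":0,"ay":0,"az":0},{"claw":-1,"x":0.0382,"y":0.0307,"z":0,"ax":0,"ay":0,"az":0},{"claw":-1,"x":0.0435,"y":0.0226,"z":0,"ax":0,"ay":0,"az":0},{"claw":-1,"x":0.0471,"y":0.0137,"z":0,"ax":0,"ay":0,"az":0},{"claw":-1,"x":0.0488,"y":0.0043,"z":0,"ax":0,"ay":0,"az":0},{"claw":-1,"x":0.0487,"y":-0.0054,"z":0,"ax":0,"ay":0,"az":0},{"claw":-1,"x":0.0467,"y":-0.0148,"z":0,"ax":0,"ay":0,"az":0},{"claw":-1,"x":0.043,"y":-0.0236,"z":0,"ax":0,"ay":0,"az":0}])

```text
clock: 42.17
eef_pos: [0.6143, -0.1901, 0.0729]
orientation: [0.001, 0.955, 0.296, -0.003]
contact_force: [-6.8, -0.9, 8.5]
width: 0.0185
```

```bash
python3 g.py|head -1; python3 arc.py 55.6 -8 4
```

```text
C [ 0.56841528 -0.17018257] 0.05001107092283337 clk 42.1667 grip [ 0.61449463 -0.18989713  0.11285462] r 0.050119559640642804 theta -23.163149016172053 Frad -5.865625294255677 Ftan -3.501595135312538 0.018473385210270955
0.0071 -0.0051
0.0069 -0.0053
0.0067 -0.0055
0.0065 -0.0058
```

jog_arm(deltas=[{"claw":-1,"x":0.0071,"y":-0.0051,"z":0,"ax":0,"ay":0,"az":0},{"claw":-1,"x":0.0069,"y":-0.0053,"z":0,"ax":0,"ay":0,"az":0},{"claw":-1,"x":0.0067,"y":-0.0055,"z":0,"ax":0,"ay":0,"az":0},{"claw":-1,"x":0.0065,"y":-0.0058,"z":0,"ax":0,"ay":0,"az":0},{"claw":-1,"x":0,"y":0,"z":0,"ax":0,"ay":0,"az":0},{"claw":-1,"x":0,"y":0,"z":0,"ax":0,"ay":0,"az":0},{"claw":-1,"x":0,"y":0,"z":0,"ax":0,"ay":0,"az":0},{"claw":-1,"x":0,"y":0,"z":0,"ax":0,"ay":0,"az":0}])

```text
clock: 42.83
eef_pos: [0.6165, -0.1836, 0.0729]
orientation: [0.001, 0.955, 0.296, -0.003]
contact_force: [-5.1, -0.3, 5.9]
width: 0.018
```

```bash
python3 g.py|head -1
```

```text
C [ 0.56841528 -0.17018257] 0.05001107092283337 clk 42.8333 grip [ 0.61671271 -0.18341409  0.1128784 ] r 0.050077092249740274 theta -15.320789333963042 Frad -4.890023959405097 Ftan -1.6127572194582993 0.01796585707997684
```

jog_arm(deltas=[{"claw":-1,"x":0.0042,"y":-0.0038,"z":0,"ax":0,"ay":0,"az":0},{"claw":-1,"x":0.0042,"y":-0.0038,"z":0,"ax":0,"ay":0,"az":0},{"claw":-1,"x":0.0042,"y":-0.0038,"z":0,"ax":0,"ay":0,"az":0},{"claw":-1,"x":0,"y":0,"z":0,"ax":0,"ay":0,"az":0},{"claw":-1,"x":0,"y":0,"z":0,"ax":0,"ay":0,"az":0},{"claw":-1,"x":0,"y":0,"z":0,"ax":0,"ay":0,"az":0},{"claw":-1,"x":0,"y":0,"z":0,"ax":0,"ay":0,"az":0},{"claw":-1,"x":0,"y":0,"z":0,"ax":0,"ay":0,"az":0}])

```text
clock: 43.5
eef_pos: [0.6173, -0.1806, 0.0729]
orientation: [0.001, 0.955, 0.296, -0.003]
contact_force: [-4.0, -0.9, 6.3]
width: 0.0181
```

```bash
python3 g.py|head -1
python3 - <<'E'
from h import *
s=manip.state();print(s["q"],s["qd"])
im=manip.camera("wrist")[:,:,::-1];b=manip.camera("side")[:,:,::-1];c=manip.camera("top")[:,:,::-1]
cv2.imwrite("pics/top16.png",c)
o=np.zeros((600,800,3),np.uint8);o[:300,:420]=cv2.resize(im[50:350,110:530],(420,300));o[:600,430:800]=cv2.resize(b[100:260,265:364],(370,600),interpolation=2)
o[305:600,:420]=cv2.resize(c[100:240,240:440],(420,295))
cv2.imwrite("pics/m16.png",o)
E
```

```text
C [ 0.56841528 -0.17018257] 0.05001107092283337 clk 43.5 grip [ 0.61744411 -0.18043862  0.11285683] r 0.050090049190001366 theta -11.81499442235973 Frad -3.725476372222695 Ftan -1.6806492130447688 0.018146715018923284
[-0.38224641  0.39917035 -0.13977179  1.03423035 -0.00572356  0.58850797] [ 0.00042736  0.00061178  0.00180139  0.00064521  0.00117409 -0.00010419]
```

View pics/m16.png

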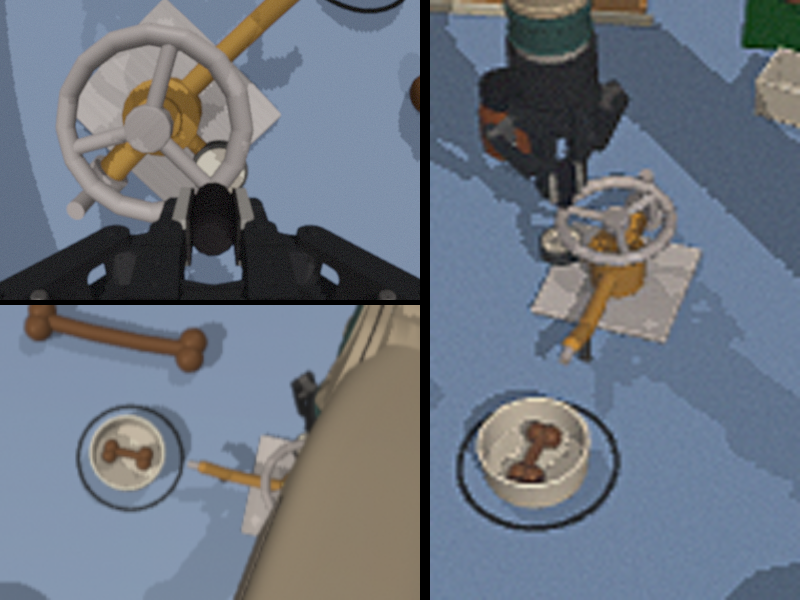

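jog_arm(deltas=[{"claw":-1,"x":0.0013,"y":-0.0012,"z":0,"ax":0,"ay":0,"az":0},{"claw":-1,"x":0,"y":0,"z":0,"ax":0,"ay":0,"az":0},{"claw":-1,"x":0,"y":0,"z":0,"ax":0,"ay":0,"az":0},{"claw":-1,"x":0,"y":0,"z":0,"ax":0,"ay":0,"az":0},{"claw":-1,"x":0,"y":0,"z":0,"ax":0,"ay":0,"az":0},{"claw":-1,"x":0,"y":0,"z":0,"ax":0,"ay":0,"az":0},{"claw":-1,"x":0,"y":0,"z":0,"ax":0,"ay":0,"az":0},{"claw":-1,"x":0,"y":0,"z":0,"ax":0,"ay":0,"az":0}])

```text
clock: 44.32
eef_pos: [0.6173, -0.1804, 0.0729]
orientation: [0.002, 0.955, 0.295, -0.003]
contact_force: [-4.8, -1.2, 6.3]
width: 0.0182
```

```bash
python3 g.py|head -1; python3 -c "
from cell import manip
print(manip.job_done())"
```

```text
C [ 0.56841528 -0.17018257] 0.05001107092283337 clk 44.3167 grip [ 0.61747626 -0.18024902  0.11288862] r 0.050083066025365636 theta -11.595162088814996 Frad -4.434588521971099 Ftan -2.142160608250716 0.01815643602270108
the job is handed in; nothing more can be done
None
```

I did both parts and handed the job in at 44.3 s; no verdict was reported.

- **Dish:** I pushed the white dish along the bench into the black ring from behind. The top camera puts its centre about 3 mm from the ring's centre. The side camera's circle fit was unreliable (radius 54 mm, centre about 14 mm off, because it includes the dish wall), but both pictures show the dish wholly inside the ring.
- **Valve:** I gripped the crank handle and closed it clockwise about 0.76 turn. It stopped dead with about 18–20 N at the handle, against 2–3 N while turning freely. I then opened it two full turns, counted by the path of the gripper. The handle ended at −11.6°, the same angle I measured at the stop. Allowing for give in the pads, the error should be under about half a degree.
- **Grip at the end:** The handle is still held, with the gripper reading 18 mm on the 20 mm post.

**What disagreed:** With the gripper at 60 mm, the fingertips ended about 35 mm short of the reported TCP. My first two pushes therefore passed over the dish without moving it, and I lowered the tool before the real push. I saw no contact with the other things on the bench. The highest force reading I saw, taken only at the end of each move, was about 21 N.

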